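# Lay the second course of a shielding wall in running bond

### The job

Lay the second course of the shielding wall in running bond on the two blocks in the tray: start with a half block at the blue end stop, then the full block, taken off its end and turned onto its grooved bed, then the other half block to close the course. Seat each one right down on the ridge below and, before you let go, push it endwise firmly but gently (about 10 newtons) against the stop or the block before it so that no joint stays open; the stop is set by hand, so feel for it. Do not drop or slam the blocks, do not shift the two already laid, and leave the sample jar and the bottle alone.

Things in the scene. Friction and masses are not known exactly. Their poses are not given: they have to be found in the camera images.
- tray: Fixed aluminium tray, 324 x 84 x 8 mm. Origin on the table under the first course's middle; +x along the wall to the blue end stop, z up. First course: x = -120 (open end) to +120 mm, on a 9 mm V rail. The stop (64 mm wide, top z = 82) is set by hand: its face is at x = +120 to +128 mm, unreported: find it by touch. Undersides: first course z = 8 mm, second z = 48. Centre line y = 0.
- base_inner: Full block already laid next to the stop, centre at tray x = +60 mm, loose. Off-white plastic, 120 x 50 mm, 40 mm high plus the ridge. Every block: V groove 20 mm wide, 10 deep along the underside, V ridge 18 wide, 9 high along the top; groove over ridge has 1 mm play and centres itself. Origin: centre of the underside; x along the length, y across the width, z up through the ridge.
- base_outer: Second full block already laid, same as base_inner, loose, centre at tray x = -60 mm: the joint between the two lies at tray x = 0.
- full_block: Loose full block, like base_inner (same frame), about 0.24 kg; its place: tray x = 0 to 8 mm. It starts standing on end: x up, origin 60 mm above the table, ridge (+z) facing roughly the robot. Gripped across its width with the tool leaning 45 degrees to the ridge side, a half turn about the tool's own axis lays it flat, ridge up. Hold it about 20 mm above mid-length to clear the palm.
- half_a: Half block, 60 long x 50 wide x 40 mm high plus the 9 mm ridge, about 0.12 kg, same section; starts lying on its grooved underside. Origin: centre of the underside, x along the 60 mm, y across the 50 mm width, z up through the ridge. Either half may go at either end (tray x = +90 or -90 mm, plus the stop's 0 to 8); a half turn about z changes nothing.
- half_b: The other half block, identical to half_a.
- sample_jar: White-capped specimen jar, 57 mm across and 117 mm high, standing behind the wall. Origin at the centre of its underside. Leave it alone.
- bottle: Reagent bottle with a black cap, 65 mm across and 186 mm high. Origin at the centre of its underside. Leave it alone.
There are look-alikes about, which are no part of the job. What is shaped like the half_a but yellow is not meant. What is shaped like the half_b but pink is not meant.

How it is judged:
By the outcome, as a careful person would: the job done as asked, in the order asked, and still so for the second after the job is handed in, with the robot touching nothing.
It also fails if it takes over 72 s, if anything falls off the work surface, if the arm or the gripper's body presses on something with over 40 N, if the wrist force passes 120 N, or if a joint passes its speed limit or range.

### The arm

A 6-joint arm with a two-finger parallel gripper is mounted at the origin on a cart in front of the work surface, level with it; the furniture and walls round the work are solid. World frame = base frame: x ahead of the robot, y to its left, z up, the work surface at z = 0. Lengths are in mm, angles in rad, forces in N, time in s.
With the tool pointing down it reaches from about 400 to 925 mm from the base axis. Payload 12.5 kg.
Tool frame: the origin (TCP) lies at the very end of the fingers, on their centre line; the grasp point (between the pads) lies grip_depth behind it (grip_depth is the distance from the TCP to the grasp point, in mm); z points along the fingers, y is the line along which they close (so a half turn about z gives the same grasp; the last joint's range is limited). The gripper opens to 95 mm and grips with 3 to 60 N. Pads are 20 mm wide; open, the fingers measure 119 mm over their backs; the gripper's body (75 mm by 180 mm) begins 59 mm behind the grasp point.
Start: joints at [-1.208, 0.491, 1.559, -0, 1.092, -0.106], TCP at [282.409, -557.577, 214.661] pointing down, gripper open.
Joint ranges: [-3.1, 3.1], [-0.84, 2.19], [0.05, 2.79], [-1.13, 4.28], [0.06, 2.93], [-2.69, 2.69]. Speed limits (rad/s): [2.22, 2.22, 2.79, 3.14, 3.14, 3.14].

### API

Orientations are given as [roll, pitch, yaw] about the fixed x, y, z axes, in that order (R = Rz(yaw) Ry(pitch) Rx(roll)).
In Python, from cell import state, read_camera, job_done, grip_depth gives the robot as it stands.
- The arm moves only by the tool drive_tool, never from a script. Its argument "targets" is a list of rows, each an object with "jaw": the opening, from 0 (shut) to 1 (fully open); "travel": the shift along the tool's x, y, z in m, a list of three; "twist": the turn about the tool's z in rad. In form: [{"jaw": jaw, "travel": [tx, ty, tz], "twist": twist}, ...]. A call has 1 to 8 rows; each row is the pose to reach, as a shift and turn from the pose commanded when the call began, along the tool's axes at that moment; what a row does not reach only later rows make up. A row lasts 1/12 s, in which the tool goes at most 41.7 mm and 7.16 degrees, less where a joint would pass 70% of its speed; a pose out of reach is approached as far as the arm can. A call with a gripper value outside its range is refused whole. The fingers move at their own pace and stop on an object; the grip force is fixed at half the most. Time passes only in rows, so rows that repeat a pose let the fingers close. It gives the time, the measured TCP pose, the force, the opening and the grip force at its end, in the units of the state.
- state(): the state, without advancing time (a new reading comes with each control period).
- read_camera(name): name is "scene" or "top" or "wrist"; returns a dict with "frame" (384x512x3 uint8, red, green, blue), "fx", "fy", "cx", "cy" (pixels), "R" (3x3) and "t" (3): a world point X has camera coordinates R X + t. Camera axes: x right, y down, z forward; pixel columns grow to the right and rows downward; lengths in mm; the calibration is good to about 2 mm. The wrist camera is an equidistant fisheye: a pixel r from the principal point sees the ray r / f radians off the axis. A picture is of the moment at which its call begins. There is no depth.
- job_done(): hands the job in; it is judged then, once.
The state is a dict: "t": time; "joints": joint angles; "qvel": joint speeds; "tau": joint torques, N m; "eef_pos": TCP position; "tcp_rot": TCP orientation; "ft_force": force on the tool from outside, world axes, zero at the start; "moment": the same for the moment, N m; "opening": opening from 0.0 (shut) to 1.0 (fully open); "grip_force": force on a finger pad.
Only numpy, scipy, OpenCV 4.12 (cv2) and the standard library are available. Lean on these libraries where they do the work, as an engineer would, in place of code of your own. Each camera call takes 0.05 s, during which the arm holds its last target. There are 200 camera calls.

## Working session

There is one attempt and no reset: what is moved stays moved. The work goes in short steps, Python scripts to look and compute and a tool call to move; the robot and the scene stay as the last step left them, time stands still between calls to the robot, and variables do not carry over. Pictures are saved under pics/ and viewed, at most 10 in all, crops included, and the job is handed in when it is done.

Besides the shell and the picture viewer there is one more tool, called after "Call:" in YAML: its name, and indented under it one key for each argument. drive_tool: Moves the arm, as the interface text tells. Its arguments: {"type":"object","properties":{"targets":{"type":"array"}},"required":["targets"]}

```bash
mkdir -p pics; ls; python3 - <<'E'
from cell import *
import cv2,numpy as np
print(state(), grip_depth)
for n in ["scene","top"]:
    c=read_camera(n); cv2.imwrite(f"pics/{n}0.png",c["frame"][:,:,::-1])
    np.savez(f"{n}0.npz",**c); print(n,c["fx"],c["fy"],c["cx"],c["cy"],np.round(c["R"],4).tolist(),np.round(c["t"],1).tolist())
E
```

```text
pics
{'t': 0.0, 'joints': array([-1.20762483e+00,  4.91542337e-01,  1.55945105e+00, -2.96444498e-05,
        1.09170391e+00, -1.05628358e-01]), 'qvel': array([-0.00199599, -0.001229  ,  0.00119834, -0.00016527,  0.00088441,
        0.00106886]), 'tau': array([-1.30461856e-03, -6.12640214e+01, -2.58186686e+01,  6.92513608e-02,
        4.81570722e-02, -5.22318010e-05]), 'eef_pos': array([ 282.29479586, -557.33833967,  214.07190086]), 'tcp_rot': array([-3.14049139e+00, -9.03197180e-05,  4.68813488e-01]), 'ft_force': array([ 0.29878606, -0.51761088, -0.22768831]), 'moment': array([-0.03830833, -0.0142891 ,  0.00997757]), 'grip_force': 0.0, 'opening': 1.0001412025036465} 18.8
scene 388.20796016590737 388.20796016590737 254.8123053342531 187.14880101735994 [[-0.4035, -0.9149, 0.0117], [-0.7233, 0.3112, -0.6164], [0.5603, -0.2572, -0.7873]] [250.9, 425.8, 637.9]
top 434.51989235540435 434.51989235540435 252.55250222036784 183.4653835495153 [[-0.0002, -0.9999, -0.0154], [-0.9928, 0.002, -0.1195], [0.1195, 0.0153, -0.9927]] [23.1, 583.0, 944.2]
```

View pics/scene0.png

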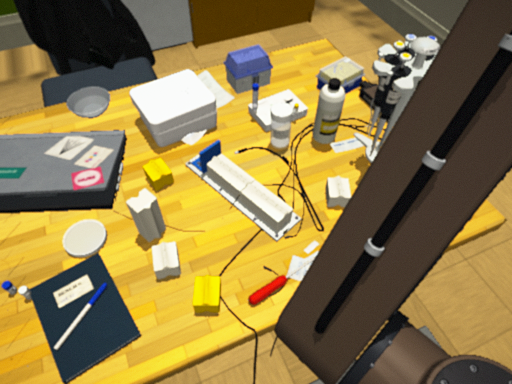

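View pics/top0.png

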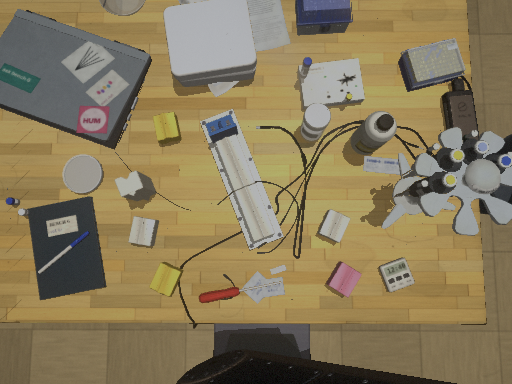

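The top view shows off-white half blocks at (143,232) and (334,226), and the full block on end at (134,186). The look-alikes are yellow at (166,128) and (166,279), and pink at (345,279). The tray runs from the blue stop at (220,123) to its open end at (265,240). The jar is at (315,120) and the bottle at (377,130). I'll use the two off-white halves, and check them in one close crop.

```bash
cat > h.py <<'E'
import numpy as np, cv2
from cell import *
from scipy.spatial.transform import Rotation as Ro
def ray(c,u,v,z):
    "pinhole pixel -> world point on plane z"
    R=np.array(c["R"]);t=np.array(c["t"]);o=-R.T@t
    d=R.T@np.array([(u-c["cx"])/c["fx"],(v-c["cy"])/c["fy"],1]); return o+d*(z-o[2])/d[2]
def proj(c,X):
    p=np.array(c["R"])@np.array(X)+np.array(c["t"]); return np.array([c["fx"]*p[0]/p[2]+c["cx"],c["fy"]*p[1]/p[2]+c["cy"]])
def whites(c,lo=140,smax=60):
    h=cv2.cvtColor(c["frame"],cv2.COLOR_RGB2HSV); m=((h[...,2]>lo)&(h[...,1]<smax)).astype(np.uint8)
    m=cv2.morphologyEx(m,cv2.MORPH_OPEN,np.ones((3,3)))
    cs,_=cv2.findContours(m,cv2.RETR_EXTERNAL,cv2.CHAIN_APPROX_NONE); return m,[k for k in cs if cv2.contourArea(k)>60]
E
python3 - <<'E'
from h import *
c=dict(np.load("top0.npz"))
m,cs=whites(c)
for k in cs:
    r=cv2.minAreaRect(k); (u,v)=r[0]
    if 90<u<400 and 90<v<300:
        print(np.round(r[0],1),np.round(r[1],1),round(r[2],1),"z45:",[np.round(ray(c,*p,45)[:2]).tolist() for p in cv2.boxPoints(r)])
h=cv2.cvtColor(c["frame"],cv2.COLOR_RGB2HSV)
b=((h[...,0]>100)&(h[...,0]<125)&(h[...,1]>130)&(h[...,2]>60)).astype(np.uint8)
for k in cv2.findContours(b,cv2.RETR_EXTERNAL,cv2.CHAIN_APPROX_NONE)[0]:
    if cv2.contourArea(k)>30: r=cv2.minAreaRect(k);print("blue",np.round(r[0],1),np.round(r[1],1),round(r[2],1),[np.round(ray(c,*p,82)[:2]).tolist() for p in cv2.boxPoints(r)])
im=c["frame"][:,:,::-1]
a=cv2.resize(im[100:260,105:285],None,fx=3.3,fy=3.3,interpolation=cv2.INTER_CUBIC)
b=cv2.resize(im[200:260,310:370],None,fx=3.3,fy=3.3,interpolation=cv2.INTER_CUBIC)
o=np.zeros((a.shape[0],a.shape[1]+b.shape[1],3),np.uint8);o[:,:a.shape[1]]=a;o[:b.shape[0],a.shape[1]:]=b
cv2.imwrite("pics/crop1.png",o);print(o.shape)
E
```

```text
[263.7 284.9] [29.3 39. ] 72.9 z45: [[378.0, 48.0], [402.0, -33.0], [343.0, -51.0], [318.0, 29.0]]
[397. 274.] [ 5.8 26. ] 66.8 z45: [[378.0, -262.0], [400.0, -315.0], [389.0, -319.0], [367.0, -267.0]]
[277.8 269.3] [ 6.  15.8] 71.6 z45: [[394.0, -14.0], [405.0, -47.0], [393.0, -51.0], [382.0, -18.0]]
[245. 232.] [24.1  4.2] 69.0 z45: [[497.0, 53.0], [501.0, 44.0], [451.0, 25.0], [448.0, 34.0]]
[141.4 230.6] [22.  27.5] 11.9 z45: [[453.0, 297.0], [512.0, 287.0], [502.0, 239.0], [443.0, 250.0]]
[334.6 225.2] [22.8 26.6] 25.0 z45: [[473.0, -123.0], [526.0, -149.0], [505.0, -193.0], [452.0, -167.0]]
[397.6 209.1] [24.3 42. ] 66.0 z45: [[530.0, -245.0], [568.0, -331.0], [519.0, -350.0], [481.0, -265.0]]
[234.8 205.6] [23.2  4.5] 68.2 z45: [[555.0, 76.0], [558.0, 67.0], [510.0, 47.0], [507.0, 57.0]]
[225.6 182. ] [21.9  4.3] 69.4 z45: [[607.0, 96.0], [610.0, 87.0], [564.0, 69.0], [561.0, 78.0]]
[128.8 184.3] [21.1 23.8] 67.4 z45: [[592.0, 334.0], [613.0, 285.0], [569.0, 265.0], [548.0, 314.0]]
[380.9 164.8] [35.6 15.5] 5.7 z45: [[610.0, -223.0], [645.0, -227.0], [637.0, -306.0], [602.0, -301.0]]
[216.3 157.9] [22.3  4.3] 68.2 z45: [[662.0, 118.0], [665.0, 109.0], [618.0, 90.0], [615.0, 99.0]]
[245.3 179.3] [133.2  29. ] 68.6 z45: [[721.0, 125.0], [746.0, 63.0], [465.0, -45.0], [442.0, 15.0]]
[380.9 125.7] [26.4 21.6] 42.7 z45: [[715.0, -229.0], [752.0, -264.0], [710.0, -306.0], [674.0, -271.0]]
[216.8 116.7] [ 4.2 25.1] 69.0 z45: [[729.0, 132.0], [750.0, 79.0], [741.0, 75.0], [720.0, 128.0]]
[ 92.5 119. ] [22. 25.] 90.0 z45: [[757.0, 418.0], [757.0, 360.0], [705.0, 358.0], [705.0, 416.0]]
[332.7  93. ] [64.1 60.9] 83.1 z45: [[857.0, -84.0], [873.0, -223.0], [723.0, -236.0], [707.0, -99.0]]
blue [ 79.4 238.5] [ 3.7 21.5] 50.7 [[449.0, 410.0], [478.0, 375.0], [472.0, 370.0], [443.0, 404.0]]
blue [506.  160.5] [7. 8.] 90.0 [[633.0, -513.0], [633.0, -530.0], [618.0, -529.0], [618.0, -512.0]]
(528, 792, 3)
```

View pics/crop1.png

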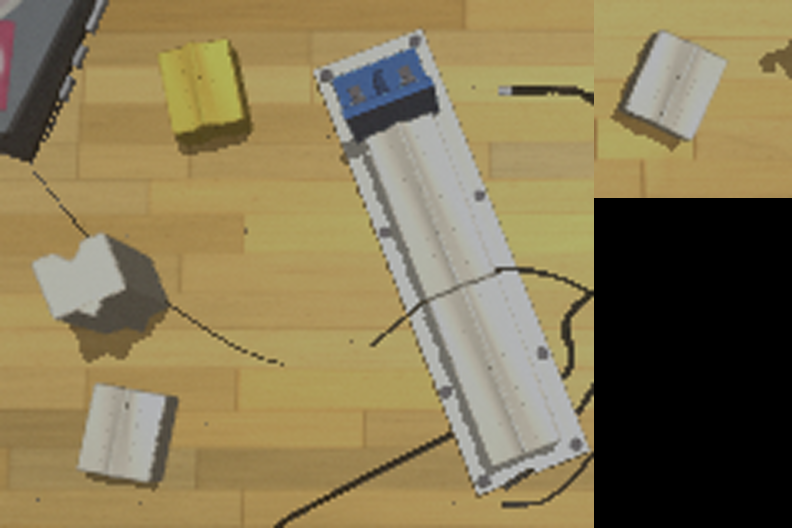

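The crop confirms it: two off-white halves with the ridge along their 60 mm, and the full block on end with its groove notch away from the robot and its ridge towards it. The drive only twists about tool z, so I can't lean the tool. I'll tip the block in the grip over its lower groove-side edge instead. Now the tray frame.

```bash
python3 - <<'E'
from h import *
c=dict(np.load("top0.npz"))
def P(cx,cy,z): return ray(c,105+(cx+.5)/3.3-.5,100+(cy+.5)/3.3-.5,z)[:2]
tc=[P(318,72,8),P(425,30,8),P(592,450,8),P(480,493,8)]
print("tray corners",np.round(tc,0).tolist(),"len",[round(float(np.linalg.norm(tc[i]-tc[(i+1)%4])),1) for i in range(4)])
d=(tc[0]+tc[1]-tc[2]-tc[3]);yaw=np.degrees(np.arctan2(d[1],d[0]));m=np.mean(tc,0);print("centre",m,"yaw",yaw)
u=d/np.linalg.norm(d);n=np.array([-u[1],u[0]])
for nm,q in dict(stopfaceL=P(353,138,82),stopfaceR=P(437,100,82),endL=P(487,470,48),endR=P(557,440,48)).items(): print(nm,q,(q-m)@u,(q-m)@n)
b=[P(33,265,120),P(58,320,120),P(128,290,120),P(102,236,120),P(68,268,120),P(95,312,120)]
print("full",np.round(b,0).tolist())
for nm,px in dict(yel=(166,128),jar=(316,110),bot=(384,121),lap=(118,146)).items(): print(nm,ray(c,*px,dict(yel=45,jar=117,bot=186,lap=40)[nm])[:2])
E
```

```text
tray corners [[734.0, 145.0], [765.0, 68.0], [465.0, -49.0], [436.0, 28.0]] len [82.4, 321.2, 82.8, 319.8]
centre [599.97137692  48.02140335] yaw 21.32858216957164
stopfaceL [669.48680091 110.67736072] 87.54327766076061 33.08077542682645
stopfaceR [694.85888251  55.41271117] 91.07698773658218 -27.627023966198927
endL [452.25450667  22.96185496] -146.71428518751526 30.383766114457533
endR [472.01153997 -23.55087631] -145.22783582698452 -20.129252043337512
full [[581.0, 307.0], [546.0, 290.0], [565.0, 246.0], [599.0, 264.0], [579.0, 284.0], [551.0, 267.0]]
yel [709.19500903 219.0157439 ]
jar [ 728.42954987 -112.2499014 ]
bot [ 685.66336772 -233.44082301]
lap [668.96701387 328.78516578]
```

Call:
drive_tool:
  targets:
    - {"jaw": 1,"travel": [0.258,-0.201,-0.043],"twist": 0}
    - {"jaw": 1,"travel": [0.258,-0.201,-0.043],"twist": 0}
    - {"jaw": 1,"travel": [0.258,-0.201,-0.043],"twist": 0}
    - {"jaw": 1,"travel": [0.258,-0.201,-0.043],"twist": 0}
    - {"jaw": 1,"travel": [0.258,-0.201,-0.043],"twist": 0}
    - {"jaw": 1,"travel": [0.258,-0.201,-0.043],"twist": 0}
    - {"jaw": 1,"travel": [0.258,-0.201,-0.043],"twist": 0}
    - {"jaw": 1,"travel": [0.258,-0.201,-0.043],"twist": 0}

```text
t: 0.77
eef_pos: [422.2, -259.5, 257.9]
tcp_rot: [-3.142, -0.0, 0.469]
ft_force: [-0.1, -0.2, 0.8]
opening: 1.002
grip_force: 0.0
```

Call:
drive_tool:
  targets:
    - {"jaw": 1,"travel": [0.258,-0.201,-0.043],"twist": 0.097}
    - {"jaw": 1,"travel": [0.258,-0.201,-0.043],"twist": 0.097}
    - {"jaw": 1,"travel": [0.258,-0.201,-0.043],"twist": 0.097}
    - {"jaw": 1,"travel": [0.258,-0.201,-0.043],"twist": 0.097}
    - {"jaw": 1,"travel": [0.258,-0.201,-0.043],"twist": 0.097}
    - {"jaw": 1,"travel": [0.258,-0.201,-0.043],"twist": 0.097}
    - {"jaw": 1,"travel": [0.258,-0.201,-0.043],"twist": 0.097}
    - {"jaw": 1,"travel": [0.258,-0.201,-0.043],"twist": 0.097}

```text
t: 1.43
eef_pos: [561.6, 36.6, 300.8]
tcp_rot: [-3.142, 0.0, 0.372]
ft_force: [0.4, -1.5, 0.2]
opening: 1.001
grip_force: 0.0
```

```bash
cat >> h.py <<'E'
def fray(c,u,v,z):
    "fisheye pixel -> world point on plane z"
    R=np.array(c["R"]);t=np.array(c["t"]);o=-R.T@t
    x=(u-c["cx"])/c["fx"];y=(v-c["cy"])/c["fy"];a=np.hypot(x,y);s=np.sinc(a/np.pi)
    d=R.T@np.array([x*s,y*s,np.cos(a)]); return o+d*(z-o[2])/d[2]
def st():
    s=state();print("t %.2f"%s["t"],"pos",np.round(s["eef_pos"],1),"rot",np.round(s["tcp_rot"],3),"F",np.round(s["ft_force"],1),"open %.3f grip %.1f"%(s["opening"],s["grip_force"]),"j",np.round(s["joints"],2));return s
def wrist(n):
    c=read_camera("wrist");np.savez(n+".npz",**c);cv2.imwrite(f"pics/{n}.png",c["frame"][:,:,::-1]);return c
def go(p,yawdeg=None):
    "travel (m) in tool axes and twist to reach TCP p at yaw"
    s=state();R=Ro.from_euler("xyz",s["tcp_rot"]).as_matrix();d=R.T@(np.array(p)-s["eef_pos"])
    tw=0 if yawdeg is None else -((np.radians(yawdeg)-s["tcp_rot"][2]+np.pi)%(2*np.pi)-np.pi)
    print("go",np.round(d/1000,4),"twist %.3f"%tw,"rows %.1f"%max(np.linalg.norm(d)/41.7,abs(np.degrees(tw))/7.16))
E
python3 - <<'E'
from h import *
st();c=wrist("w1");print(c["fx"],c["cx"],c["cy"],np.round(-c["R"].T@c["t"],1),np.round(c["R"],3).tolist())
E
```

```text
t 1.43 pos [561.6  36.6 300.8] rot [-3.142  0.     0.372] F [ 0.4 -1.5  0.2] open 1.001 grip 0.0 j [-0.05  0.32  1.59 -0.    1.22  1.15]
297.3186396354542 253.66930147265592 188.5213875367663 [640.1  68.  470.8] [[0.364, -0.931, 0.001], [-0.889, -0.347, 0.298], [-0.277, -0.109, -0.955]]
```

View pics/w1.png

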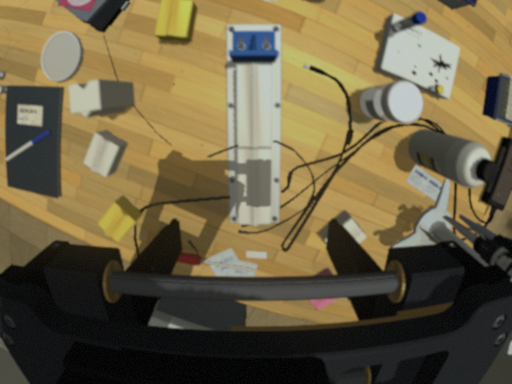

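The wrist view shows the tray at columns 228–282, the stop around (254,44), the wall end near row 223, half_a at (104,152) and the full block at (100,97). The cables run under the tray, clear of the wall.

```bash
python3 - <<'E'
from h import *
c=dict(np.load("w1.npz"));g=cv2.cvtColor(c["frame"],cv2.COLOR_RGB2GRAY)
for r in (90,110,205): print(r,[int(x) for x in g[r-1:r+2,222:288].mean(0)])
print("col245",[int(x) for x in g[50:80,240:250].mean(1)],[int(x) for x in g[210:236,240:250].mean(1)])
print("col268",[int(x) for x in g[210:236,262:268].mean(1)])
m,cs=whites(c,130,50)
for k in cs:
    r=cv2.minAreaRect(k)
    if r[0][0]<160 and r[0][1]<200: print(np.round(r[0]),np.round(r[1]),[np.round(fray(c,*p,40)[:2]).tolist() for p in cv2.boxPoints(r)])
E
```

```text
90 [165, 166, 162, 157, 157, 169, 184, 192, 192, 190, 176, 151, 124, 124, 149, 175, 189, 196, 197, 196, 195, 194, 190, 186, 181, 175, 169, 164, 161, 158, 162, 169, 175, 175, 175, 178, 185, 192, 194, 196, 196, 197, 197, 197, 197, 198, 198, 196, 193, 192, 193, 195, 195, 194, 193, 195, 196, 192, 179, 166, 161, 161, 163, 161, 157, 152]
110 [162, 163, 163, 160, 157, 166, 182, 190, 192, 189, 181, 161, 135, 127, 144, 170, 187, 194, 196, 196, 196, 194, 192, 190, 185, 180, 173, 166, 161, 158, 162, 169, 176, 176, 175, 176, 180, 186, 191, 195, 196, 196, 196, 197, 196, 197, 197, 196, 194, 193, 193, 195, 196, 195, 193, 193, 192, 189, 179, 168, 164, 165, 167, 167, 167, 168]
205 [71, 71, 70, 71, 71, 72, 74, 84, 91, 94, 100, 115, 128, 125, 112, 102, 111, 137, 167, 183, 187, 188, 188, 181, 163, 147, 140, 133, 123, 117, 112, 109, 110, 109, 106, 107, 109, 114, 120, 122, 123, 123, 123, 124, 127, 129, 132, 138, 153, 167, 174, 173, 173, 175, 177, 175, 167, 147, 123, 101, 91, 86, 89, 101, 121, 139]
col245 [87, 84, 82, 80, 71, 57, 40, 27, 24, 24, 31, 49, 78, 111, 142, 165, 178, 182, 183, 183, 183, 182, 183, 183, 183, 183, 183, 184, 183, 183] [184, 184, 183, 184, 184, 184, 183, 183, 183, 183, 183, 183, 180, 167, 139, 108, 111, 131, 140, 139, 121, 89, 74, 97, 126, 139]
col268 [189, 189, 188, 188, 188, 188, 188, 187, 188, 187, 187, 186, 181, 166, 144, 127, 122, 121, 114, 97, 85, 99, 126, 140, 143, 144]
[ 18. 150.] [ 4. 30.] [[399.0, 490.0], [453.0, 425.0], [449.0, 419.0], [395.0, 484.0]]
[101. 154.] [28. 36.] [[447.0, 303.0], [510.0, 289.0], [509.0, 240.0], [447.0, 250.0]]
[ 30. 114.] [25. 20.] [[474.0, 469.0], [510.0, 473.0], [522.0, 409.0], [488.0, 405.0]]
[85. 98.] [34. 30.] [[574.0, 365.0], [592.0, 308.0], [542.0, 286.0], [522.0, 342.0]]
[60. 56.] [37. 50.] [[571.0, 445.0], [658.0, 440.0], [651.0, 357.0], [570.0, 360.0]]
[78.  2.] [ 5. 19.] [[708.0, 421.0], [713.0, 381.0], [705.0, 377.0], [699.0, 416.0]]
```

```bash
python3 - <<'E'
from h import *
c=dict(np.load("w1.npz"))
y=np.radians(21.3);u=np.array([np.cos(y),np.sin(y)]);n=np.array([-u[1],u[0]])
for nm,a in dict(L90=(236,90,48),R90=(271.5,90,48),pk90=(251.8,90,57),L110=(236.3,110,48),R110=(271.5,110,48),pk110=(251.8,110,57),L205=(238.7,205,48),R205=(270,205,48),end1=(245,224,48),end2=(266,224,48),stoptop=(245,55,82),stopbot=(245,62.5,50),t1=(227,90,8),t2=(281.,90,8)).items():
    p=fray(c,*a)[:2];print(nm,np.round(p,1),"u %.1f n %.1f"%(p@u,p@n))
st();go([477,269,170],-10)
E
```

```text
L90 [642.7  95.1] u 633.4 n -144.8
R90 [660.8  48.9] u 633.4 n -194.5
pk90 [650.4  74.4] u 633.0 n -167.0
L110 [616.3  84.5] u 604.9 n -145.1
R110 [634.3  38.4] u 604.9 n -194.7
pk110 [624.4  64.3] u 605.1 n -167.0
L205 [484.6  31.3] u 462.8 n -146.9
R205 [501.9 -13. ] u 462.8 n -194.4
end1 [458.5  11.2] u 431.2 n -156.2
end2 [470.4 -19.3] u 431.2 n -188.8
stoptop [689.7  98.9] u 678.5 n -158.4
stopbot [683.7  97.5] u 672.4 n -157.5
t1 [638.1 110.7] u 634.8 n -128.7
t2 [668.3  33.6] u 634.8 n -211.5
t 1.48 pos [563.7  41.1 301.4] rot [-3.141e+00 -2.000e-03  3.750e-01] F [-2.1  3.5 -0.7] open 0.998 grip 0.0 j [-0.04  0.33  1.59  0.    1.23  1.15]
go [ 0.0024 -0.2437  0.1317] twist 0.549 rows 6.6
```

Call:
drive_tool:
  targets:
    - {"jaw": 1,"travel": [0.002,-0.244,0.132],"twist": 0.555}
    - {"jaw": 1,"travel": [0.002,-0.244,0.132],"twist": 0.555}
    - {"jaw": 1,"travel": [0.002,-0.244,0.132],"twist": 0.555}
    - {"jaw": 1,"travel": [0.002,-0.244,0.132],"twist": 0.555}
    - {"jaw": 1,"travel": [0.002,-0.244,0.132],"twist": 0.555}
    - {"jaw": 1,"travel": [0.002,-0.244,0.132],"twist": 0.555}
    - {"jaw": 1,"travel": [0.002,-0.244,0.132],"twist": 0.555}
    - {"jaw": 1,"travel": [0.002,-0.244,0.132],"twist": 0.555}

```text
t: 2.15
eef_pos: [471.2, 265.3, 165.5]
tcp_rot: [3.139, 0.005, -0.18]
ft_force: [0.1, 0.2, 0.2]
opening: 1.001
grip_force: 0.0
```

```bash
python3 - <<'E'
from h import *
st();c=wrist("w2")
m,cs=whites(c,130,50)
for k in cs:
    r=cv2.minAreaRect(k);p=np.array([fray(c,*q,40)[:2] for q in cv2.boxPoints(r)])
    if np.linalg.norm(p.mean(0)-[477,268])<60: 
        e=p-np.roll(p,1,0);print(np.round(r[0]),np.round(p).tolist(),"c",p.mean(0),np.round(np.linalg.norm(e,axis=1)),np.round(np.degrees(np.arctan2(e[:,1],e[:,0]))))
go([477.5,268.5,6],-10.5)
E
```

```text
t 2.15 pos [471.2 265.3 165.5] rot [ 3.139  0.005 -0.18 ] F [0.1 0.2 0.2] open 1.001 grip 0.0 j [0.39 0.43 1.82 0.   0.9  2.14]
[248. 169.] [[511.0, 287.0], [503.0, 241.0], [457.0, 248.0], [466.0, 297.0]] c [484.08009581 268.406154  ] [47. 47. 46. 49.] [ -12. -100.  171.   80.]
go [ 0.0045 -0.0057  0.1609] twist 0.004 rows 3.9
```

Call:
drive_tool:
  targets:
    - {"jaw": 1,"travel": [0.005,-0.004,0.16],"twist": 0}
    - {"jaw": 1,"travel": [0.005,-0.004,0.16],"twist": 0}
    - {"jaw": 1,"travel": [0.005,-0.004,0.16],"twist": 0}
    - {"jaw": 1,"travel": [0.005,-0.004,0.16],"twist": 0}
    - {"jaw": 1,"travel": [0.005,-0.004,0.16],"twist": 0}
    - {"jaw": 0.3,"travel": [0.005,-0.004,0.16],"twist": 0}
    - {"jaw": 0.3,"travel": [0.005,-0.004,0.16],"twist": 0}
    - {"jaw": 0.3,"travel": [0.005,-0.004,0.16],"twist": 0}

```text
t: 2.87
eef_pos: [481.3, 265.4, 11.1]
tcp_rot: [-3.14, -0.003, -0.184]
ft_force: [-0.2, -0.9, 0.4]
opening: 0.847
grip_force: 0.0
```

Call:
drive_tool:
  targets:
    - {"jaw": 0.3,"travel": [0,0,0],"twist": 0}
    - {"jaw": 0.3,"travel": [0,0,0],"twist": 0}
    - {"jaw": 0.3,"travel": [0,0,0],"twist": 0}

```text
t: 3.12
eef_pos: [480.4, 265.4, 9.8]
tcp_rot: [-3.141, -0.002, -0.183]
ft_force: [-0.3, -0.8, -1.1]
opening: 0.638
grip_force: 0.0
```

Call:
drive_tool:
  targets:
    - {"jaw": 0.3,"travel": [0,0,0.002],"twist": 0}
    - {"jaw": 0.3,"travel": [0,0,0.002],"twist": 0}
    - {"jaw": 0.3,"travel": [0,0,0.002],"twist": 0}
    - {"jaw": 0.3,"travel": [0,0,0.002],"twist": 0}

```text
t: 3.45
eef_pos: [480.3, 265.5, 6.9]
tcp_rot: [-3.141, -0.001, -0.183]
ft_force: [0.2, 1.9, 5.1]
opening: 0.525
grip_force: 30.0
```

```bash
python3 - <<'E'
from h import *
st()
E
```

```text
t 3.45 pos [480.3 265.5   6.9] rot [-3.141e+00 -1.000e-03 -1.830e-01] F [0.2 1.9 5.1] open 0.525 grip 30.0 j [ 0.38  0.68  1.92 -0.    0.54  2.14]
```

Call:
drive_tool:
  targets:
    - {"jaw": 0.3,"travel": [0,0,-0.03],"twist": 0}
    - {"jaw": 0.3,"travel": [0,0,-0.07],"twist": 0}
    - {"jaw": 0.3,"travel": [0,0,-0.11],"twist": 0}
    - {"jaw": 0.3,"travel": [0.02,0.02,-0.12],"twist": 0}
    - {"jaw": 0.3,"travel": [0.04,0.04,-0.12],"twist": 0}

```text
t: 3.87
eef_pos: [512.9, 219.2, 129.9]
tcp_rot: [-3.14, -0.005, -0.18]
ft_force: [0.4, 0.5, -1.8]
opening: 0.522
grip_force: 30.0
```

```bash
python3 - <<'E'
from h import *
st();go([652,72,80],21.3)
E
```

```text
t 3.87 pos [512.9 219.2 129.9] rot [-3.14  -0.005 -0.18 ] F [ 0.4  0.5 -1.8] open 0.522 grip 30.0 j [ 0.29  0.5   1.82 -0.    0.82  2.04]
go [0.163  0.1199 0.0504] twist -0.552 rows 5.0
```

Call:
drive_tool:
  targets:
    - {"jaw": 0.3,"travel": [0.163,0.12,0.02],"twist": -0.552}
    - {"jaw": 0.3,"travel": [0.163,0.12,0.02],"twist": -0.552}
    - {"jaw": 0.3,"travel": [0.163,0.12,0.02],"twist": -0.552}
    - {"jaw": 0.3,"travel": [0.163,0.12,0.02],"twist": -0.552}
    - {"jaw": 0.3,"travel": [0.163,0.12,0.02],"twist": -0.552}
    - {"jaw": 0.3,"travel": [0.163,0.12,0.02],"twist": -0.552}
    - {"jaw": 0.3,"travel": [0.163,0.12,0.02],"twist": -0.552}
    - {"jaw": 0.3,"travel": [0.163,0.12,0.02],"twist": -0.552}

```text
t: 4.53
eef_pos: [649.6, 70.9, 105.9]
tcp_rot: [-3.141, 0.002, 0.368]
ft_force: [-0.4, -0.2, -0.7]
opening: 0.521
grip_force: 30.0
```

```bash
python3 - <<'E'
from h import *
st();c=wrist("w3");go([652,72,80],21.3)
E
```

```text
t 4.53 pos [649.6  70.9 105.9] rot [-3.141e+00  2.000e-03  3.680e-01] F [-0.4 -0.2 -0.7] open 0.521 grip 30.0 j [ 0.01  0.65  1.59 -0.    0.91  1.21]
go [0.0025 0.0005 0.0263] twist -0.003 rows 0.6
```

View pics/w3.png

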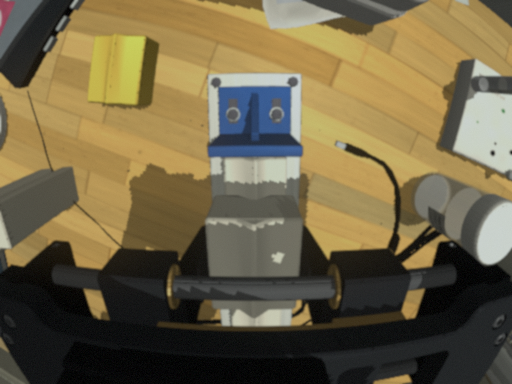

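The block hangs square and centred over the ridge (column 255), with the stop's face at rows 147–157 still ahead of it. Lowering to about 2 mm above the seat.

Call:
drive_tool:
  targets:
    - {"jaw": 0.3,"travel": [0,0,0.015],"twist": 0}
    - {"jaw": 0.3,"travel": [0,0,0.03],"twist": 0}
    - {"jaw": 0.3,"travel": [0,0,0.04],"twist": 0}
    - {"jaw": 0.3,"travel": [0,0,0.046],"twist": 0}
    - {"jaw": 0.3,"travel": [0,0,0.048],"twist": 0}
    - {"jaw": 0.3,"travel": [0,0,0.048],"twist": 0}

```text
t: 5.08
eef_pos: [650.2, 71.4, 58.5]
tcp_rot: [-3.141, 0.0, 0.369]
ft_force: [-0.2, 0.2, -0.2]
opening: 0.522
grip_force: 30.0
```

```bash
python3 - <<'E'
from h import *
s=st();print(s["eef_pos"][:2]@[.9317,.3633]-551.5, s["eef_pos"][:2]@[-.3633,.9317])
E
```

```text
t 5.08 pos [650.2  71.4  58.5] rot [-3.141  0.     0.369] F [-0.2  0.2 -0.2] open 0.522 grip 30.0 j [ 0.01  0.71  1.62 -0.    0.82  1.21]
80.23616087886785 -169.69527057209726
```

Call:
drive_tool:
  targets:
    - {"jaw": 0.3,"travel": [0.003,0,0.0015],"twist": 0}
    - {"jaw": 0.3,"travel": [0.005,0,0.0015],"twist": 0}
    - {"jaw": 0.3,"travel": [0.007,0,0.0015],"twist": 0}
    - {"jaw": 0.3,"travel": [0.008,0,0.0015],"twist": 0}
    - {"jaw": 0.3,"travel": [0.009,0,0.0015],"twist": 0}
    - {"jaw": 0.3,"travel": [0.01,0,0.0015],"twist": 0}

```text
t: 5.58
eef_pos: [659.9, 74.6, 57.3]
tcp_rot: [3.141, -0.0, 0.369]
ft_force: [-0.5, -0.4, -2.0]
opening: 0.522
grip_force: 30.0
```

Call:
drive_tool:
  targets:
    - {"jaw": 0.3,"travel": [0.0005,0,0],"twist": 0}
    - {"jaw": 0.3,"travel": [0.001,0,0],"twist": 0}
    - {"jaw": 0.3,"travel": [0.0015,0,0],"twist": 0}
    - {"jaw": 0.3,"travel": [0.002,0,0],"twist": 0}

```text
t: 5.92
eef_pos: [661.7, 75.3, 57.1]
tcp_rot: [3.142, -0.0, 0.369]
ft_force: [0.3, -0.3, -1.1]
opening: 0.521
grip_force: 30.0
```

Call:
drive_tool:
  targets:
    - {"jaw": 0.3,"travel": [0.0005,0,0],"twist": 0}
    - {"jaw": 0.3,"travel": [0.001,0,0],"twist": 0}
    - {"jaw": 0.3,"travel": [0.0015,0,0],"twist": 0}
    - {"jaw": 0.3,"travel": [0.002,0,0],"twist": 0}

```text
t: 6.25
eef_pos: [663.5, 76.0, 57.1]
tcp_rot: [3.142, 0.0, 0.369]
ft_force: [-0.4, 0.3, -0.9]
opening: 0.528
grip_force: 30.0
```

Call:
drive_tool:
  targets:
    - {"jaw": 0.3,"travel": [0.0005,0,0],"twist": 0}
    - {"jaw": 0.3,"travel": [0.001,0,0],"twist": 0}
    - {"jaw": 0.3,"travel": [0.0015,0,0],"twist": 0}

```text
t: 6.5
eef_pos: [665.0, 76.6, 57.1]
tcp_rot: [3.141, -0.0, 0.369]
ft_force: [0.4, 0.4, -1.5]
opening: 0.523
grip_force: 30.0
```

Call:
drive_tool:
  targets:
    - {"jaw": 0.3,"travel": [0.0005,0,0],"twist": 0}
    - {"jaw": 0.3,"travel": [0.001,0,0],"twist": 0}
    - {"jaw": 0.3,"travel": [0.0015,0,0],"twist": 0}

```text
t: 6.75
eef_pos: [666.3, 77.1, 57.1]
tcp_rot: [3.141, 0.0, 0.369]
ft_force: [0.8, -0.0, -1.8]
opening: 0.527
grip_force: 30.0
```

Call:
drive_tool:
  targets:
    - {"jaw": 0.3,"travel": [0.0005,0,0],"twist": 0}
    - {"jaw": 0.3,"travel": [0.001,0,0],"twist": 0}

```text
t: 6.92
eef_pos: [667.3, 77.4, 57.1]
tcp_rot: [3.142, 0.0, 0.369]
ft_force: [-0.4, -0.1, -1.1]
opening: 0.521
grip_force: 30.0
```

Call:
drive_tool:
  targets:
    - {"jaw": 0.3,"travel": [0.0005,0,0],"twist": 0}
    - {"jaw": 0.3,"travel": [0.001,0,0],"twist": 0}
    - {"jaw": 0.3,"travel": [0.0015,0,0],"twist": 0}

```text
t: 7.17
eef_pos: [668.4, 77.9, 57.1]
tcp_rot: [3.142, 0.001, 0.369]
ft_force: [-3.0, -1.8, 1.7]
opening: 0.523
grip_force: 30.0
```

Call:
drive_tool:
  targets:
    - {"jaw": 0.3,"travel": [0.0005,0,0],"twist": 0}
    - {"jaw": 0.3,"travel": [0.001,0,0],"twist": 0}

```text
t: 7.33
eef_pos: [668.4, 77.9, 57.2]
tcp_rot: [-3.141, 0.003, 0.369]
ft_force: [-9.4, -5.2, 5.8]
opening: 0.523
grip_force: 30.0
```

Call:
drive_tool:
  targets:
    - {"jaw": 0.3,"travel": [0.0005,0,0],"twist": 0}
    - {"jaw": 0.3,"travel": [0.001,0,0],"twist": 0}

```text
t: 7.5
eef_pos: [668.4, 77.9, 57.1]
tcp_rot: [-3.141, 0.005, 0.369]
ft_force: [-13.7, -7.2, 9.3]
opening: 0.527
grip_force: 30.0
```

Call:
drive_tool:
  targets:
    - {"jaw": 0.3,"travel": [-0.001,0,0],"twist": 0}
    - {"jaw": 0.3,"travel": [-0.002,0,0],"twist": 0}
    - {"jaw": 0.3,"travel": [-0.002,0,0.0005],"twist": 0}
    - {"jaw": 0.3,"travel": [-0.002,0,0.001],"twist": 0}
    - {"jaw": 0.3,"travel": [-0.002,0,0.001],"twist": 0}

```text
t: 7.92
eef_pos: [668.4, 77.9, 56.0]
tcp_rot: [-3.142, 0.001, 0.369]
ft_force: [-4.6, -3.6, 1.9]
opening: 0.525
grip_force: 30.0
```

Call:
drive_tool:
  targets:
    - {"jaw": 0.3,"travel": [0,0,0.0005],"twist": 0}
    - {"jaw": 0.3,"travel": [0,0,0.001],"twist": 0}

```text
t: 8.08
eef_pos: [668.4, 77.9, 55.1]
tcp_rot: [-3.142, 0.001, 0.369]
ft_force: [-5.0, -1.4, 1.7]
opening: 0.523
grip_force: 30.0
```

Call:
drive_tool:
  targets:
    - {"jaw": 0.3,"travel": [0,0,0.0005],"twist": 0}
    - {"jaw": 0.3,"travel": [0,0,0.001],"twist": 0}

```text
t: 8.25
eef_pos: [668.4, 78.0, 54.9]
tcp_rot: [3.142, 0.0, 0.369]
ft_force: [-9.6, -3.0, 14.9]
opening: 0.522
grip_force: 30.0
```

Call:
drive_tool:
  targets:
    - {"jaw": 0.3,"travel": [0.0003,0,-0.0004],"twist": 0}
    - {"jaw": 0.3,"travel": [0.0003,0,-0.0004],"twist": 0}
    - {"jaw": 0.3,"travel": [0.0003,0,-0.0004],"twist": 0}

```text
t: 8.5
eef_pos: [668.4, 78.0, 54.9]
tcp_rot: [-3.142, 0.001, 0.369]
ft_force: [-8.5, -2.3, 7.2]
opening: 0.525
grip_force: 30.0
```

Call:
drive_tool:
  targets:
    - {"jaw": 0.6,"travel": [0,0,0],"twist": 0}
    - {"jaw": 0.8,"travel": [0,0,0],"twist": 0}
    - {"jaw": 1,"travel": [0,0,0],"twist": 0}
    - {"jaw": 1,"travel": [0,0,0],"twist": 0}
    - {"jaw": 1,"travel": [0,0,0],"twist": 0}

```text
t: 8.92
eef_pos: [669.1, 78.2, 54.5]
tcp_rot: [3.141, -0.0, 0.369]
ft_force: [1.0, -0.4, 0.7]
opening: 0.817
grip_force: 0.0
```

Call:
drive_tool:
  targets:
    - {"jaw": 1,"travel": [0,0,-0.03],"twist": 0}
    - {"jaw": 1,"travel": [0,0,-0.07],"twist": 0}
    - {"jaw": 1,"travel": [0,0,-0.11],"twist": 0}
    - {"jaw": 1,"travel": [0,0,-0.15],"twist": 0}
    - {"jaw": 1,"travel": [-0.01,-0.02,-0.18],"twist": 0}
    - {"jaw": 1,"travel": [-0.03,-0.06,-0.2],"twist": 0}

```text
t: 9.42
eef_pos: [626.2, 117.5, 255.1]
tcp_rot: [3.14, -0.005, 0.366]
ft_force: [1.1, 1.2, 0.1]
opening: 0.998
grip_force: 0.0
```

```bash
python3 - <<'E'
from h import *
st();c=wrist("w4");go([572,277,200],31)
E
```

```text
t 9.42 pos [626.2 117.5 255.1] rot [ 3.14  -0.005  0.366] F [1.1 1.2 0.1] open 0.998 grip 0.0 j [ 0.08  0.47  1.48 -0.    1.18  1.29]
go [ 0.0094 -0.1617  0.0576] twist -0.172 rows 4.1
```

View pics/w4.png

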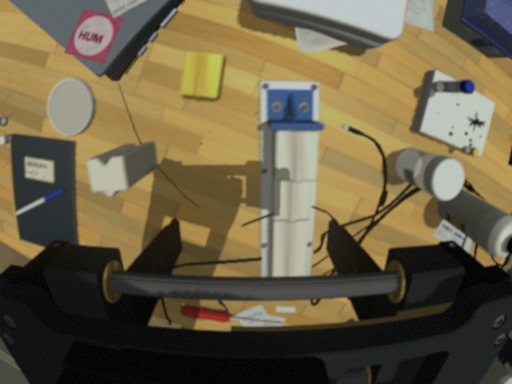

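The half sits flush at the stop (blue front at row 125). The full block stands at (122,167). Going over it now.

Call:
drive_tool:
  targets:
    - {"jaw": 1,"travel": [0.008,-0.161,0.055],"twist": -0.07}
    - {"jaw": 1,"travel": [0.008,-0.161,0.055],"twist": -0.07}
    - {"jaw": 1,"travel": [0.008,-0.161,0.055],"twist": -0.07}
    - {"jaw": 1,"travel": [0.008,-0.161,0.055],"twist": -0.07}
    - {"jaw": 1,"travel": [0.008,-0.161,0.055],"twist": -0.07}
    - {"jaw": 1,"travel": [0.008,-0.161,0.055],"twist": -0.07}

```text
t: 9.97
eef_pos: [572.4, 273.8, 195.5]
tcp_rot: [-3.141, 0.002, 0.442]
ft_force: [-0.3, -0.2, 0.2]
opening: 1.0
grip_force: 0.0
```

```bash
python3 - <<'E'
from h import *
st();c=wrist("w5");go([570,275.5,61],25)
m,cs=whites(c,130,50)
for k in cs:
    p=np.array([fray(c,*q,120)[:2] for q in cv2.approxPolyDP(k,2.5,True)[:,0].astype(float)])
    if np.linalg.norm(p.mean(0)-[572,276])<60: print(np.round(p).tolist(), cv2.contourArea(k))
E
```

```text
t 9.97 pos [572.4 273.8 195.5] rot [-3.141e+00  2.000e-03  4.420e-01] F [-0.3 -0.2  0.2] open 1.000 grip 0.0 j [ 0.34  0.52  1.56 -0.    1.06  1.47]
go [-0.0017 -0.0042  0.1352] twist 0.004 rows 3.2
[[575.0, 265.0], [563.0, 260.0], [566.0, 251.0], [577.0, 257.0]] 152.0
[[584.0, 280.0], [590.0, 266.0], [601.0, 264.0], [596.0, 278.0]] 210.5
[[582.0, 308.0], [573.0, 303.0], [582.0, 283.0], [588.0, 295.0]] 253.0
```

Call:
drive_tool:
  targets:
    - {"jaw": 1,"travel": [-0.002,-0.004,0.035],"twist": 0}
    - {"jaw": 1,"travel": [-0.002,-0.004,0.07],"twist": 0}
    - {"jaw": 1,"travel": [-0.002,-0.004,0.105],"twist": 0}
    - {"jaw": 1,"travel": [-0.002,-0.004,0.135],"twist": 0}
    - {"jaw": 0.6,"travel": [-0.002,-0.004,0.135],"twist": 0}
    - {"jaw": 0.6,"travel": [-0.002,-0.004,0.135],"twist": 0}
    - {"jaw": 0.6,"travel": [-0.002,-0.004,0.135],"twist": 0}
    - {"jaw": 0.5,"travel": [-0.002,-0.004,0.135],"twist": 0}

```text
t: 10.68
eef_pos: [571.5, 274.5, 64.0]
tcp_rot: [3.141, -0.004, 0.438]
ft_force: [0.8, 0.4, 0.0]
opening: 0.773
grip_force: 0.0
```

Call:
drive_tool:
  targets:
    - {"jaw": 0.48,"travel": [0,0,0],"twist": 0}
    - {"jaw": 0.48,"travel": [0,0,0],"twist": 0}
    - {"jaw": 0.48,"travel": [0,0,0],"twist": 0}
    - {"jaw": 0.48,"travel": [0,0,0],"twist": 0}
    - {"jaw": 0.48,"travel": [0,0,0],"twist": 0}

```text
t: 11.1
eef_pos: [570.4, 274.8, 62.2]
tcp_rot: [3.141, -0.001, 0.439]
ft_force: [-0.5, 0.0, 6.2]
opening: 0.527
grip_force: 29.9
```

```bash
python3 - <<'E'
from h import *
st()
E
```

```text
t 11.10 pos [570.4 274.8  62.2] rot [ 3.141e+00 -1.000e-03  4.390e-01] F [-0.5  0.   6.2] open 0.527 grip 29.9 j [ 0.34  0.68  1.67 -0.    0.79  1.48]
```

Call:
drive_tool:
  targets:
    - {"jaw": 0.48,"travel": [0,0,-0.015],"twist": 0}
    - {"jaw": 0.48,"travel": [-0.02,0,-0.02],"twist": 0}
    - {"jaw": 0.48,"travel": [-0.05,0,-0.02],"twist": 0}
    - {"jaw": 0.48,"travel": [-0.08,0,-0.02],"twist": 0}
    - {"jaw": 0.48,"travel": [-0.105,0,-0.02],"twist": 0}
    - {"jaw": 0.48,"travel": [-0.115,0,-0.016],"twist": 0}
    - {"jaw": 0.48,"travel": [-0.115,0,-0.008],"twist": 0}
    - {"jaw": 0.48,"travel": [-0.115,0,-0.004],"twist": 0}

```text
t: 11.77
eef_pos: [466.2, 225.7, 64.9]
tcp_rot: [3.141, -0.0, 0.439]
ft_force: [0.2, 0.9, -2.2]
opening: 0.527
grip_force: 29.9
```

Call:
drive_tool:
  targets:
    - {"jaw": 0.48,"travel": [0,0,0.002],"twist": 0}
    - {"jaw": 0.48,"travel": [0,0,0.003],"twist": 0}
    - {"jaw": 0.48,"travel": [0,0,0.0035],"twist": 0}
    - {"jaw": 0.48,"travel": [0,0,0.004],"twist": 0}

```text
t: 12.1
eef_pos: [466.8, 226.2, 62.1]
tcp_rot: [-3.142, -0.001, 0.439]
ft_force: [-5.4, 0.3, 16.1]
opening: 0.518
grip_force: 29.9
```

Call:
drive_tool:
  targets:
    - {"jaw": 0.515,"travel": [0,0,0],"twist": 0}
    - {"jaw": 0.515,"travel": [0,0,0],"twist": 0}

```text
t: 12.27
eef_pos: [466.7, 226.1, 62.1]
tcp_rot: [3.142, -0.001, 0.439]
ft_force: [-2.7, 1.2, 10.1]
opening: 0.527
grip_force: 29.9
```

Call:
drive_tool:
  targets:
    - {"jaw": 0.48,"travel": [0,0,0.0007],"twist": 0}
    - {"jaw": 0.48,"travel": [0.003,0,0.0001],"twist": 0}
    - {"jaw": 0.48,"travel": [0.0057,0,-0.0005],"twist": 0}
    - {"jaw": 0.48,"travel": [0.0086,0,-0.001],"twist": 0}
    - {"jaw": 0.48,"travel": [0.0115,0,-0.0015],"twist": 0}

```text
t: 12.68
eef_pos: [477.2, 230.9, 62.8]
tcp_rot: [3.141, -0.0, 0.439]
ft_force: [-0.5, 0.5, -2.1]
opening: 0.526
grip_force: 30.0
```

```bash
python3 - <<'E'
from h import *
s=st();print("moment",s["moment"]); c=read_camera("scene");cv2.imwrite("pics/s1.png",cv2.resize(c["frame"][150:310,60:260,::-1],None,fx=3,fy=3))
E
```

```text
t 12.68 pos [477.2 230.9  62.8] rot [ 3.141 -0.     0.439] F [-0.5  0.5 -2.1] open 0.526 grip 30.0 j [ 0.33  0.57  1.94 -0.    0.64  1.46]
moment [ 0.01689281 -0.01878067  0.01989144]
```

View pics/s1.png

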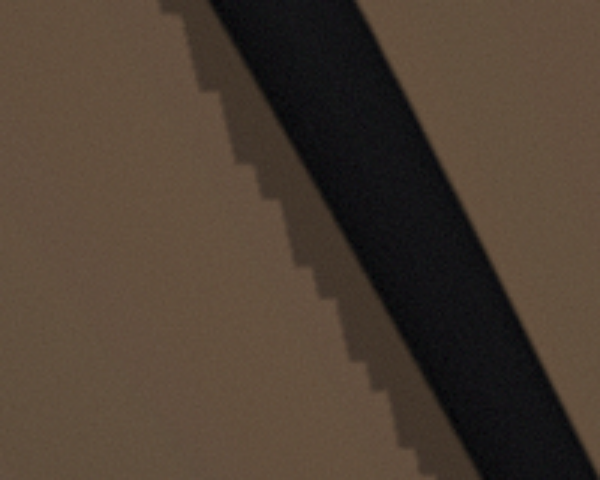

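The scene view is blocked by the arm. Force z of −2 N says the block is hanging free: its foot slid along the table instead of tipping. I'll regrip higher for more lever and press harder as I tip.

Call:
drive_tool:
  targets:
    - {"jaw": 0.48,"travel": [0,0,0.001],"twist": 0}
    - {"jaw": 0.48,"travel": [0,0,0.001],"twist": 0}
    - {"jaw": 0.6,"travel": [0,0,0.001],"twist": 0}
    - {"jaw": 0.6,"travel": [0,0,0.0],"twist": 0}
    - {"jaw": 0.6,"travel": [0.001,0,-0.011],"twist": 0}
    - {"jaw": 0.6,"travel": [0.001,0,-0.022],"twist": 0}
    - {"jaw": 0.6,"travel": [0.001,0,-0.022],"twist": 0}
    - {"jaw": 0.48,"travel": [0.001,0,-0.022],"twist": 0}

```text
t: 13.4
eef_pos: [477.5, 231.0, 85.2]
tcp_rot: [3.141, -0.001, 0.439]
ft_force: [-1.2, -0.3, 0.1]
opening: 0.568
grip_force: 0.0
```

Call:
drive_tool:
  targets:
    - {"jaw": 0.48,"travel": [0,0,0],"twist": 0}
    - {"jaw": 0.48,"travel": [0,0,0],"twist": 0}
    - {"jaw": 0.48,"travel": [0,0,0],"twist": 0}

```text
t: 13.65
eef_pos: [477.2, 230.9, 84.7]
tcp_rot: [3.142, 0.0, 0.439]
ft_force: [0.5, -1.1, 1.9]
opening: 0.524
grip_force: 30.0
```

Call:
drive_tool:
  targets:
    - {"jaw": 0.48,"travel": [0,0,0.001],"twist": 0}
    - {"jaw": 0.48,"travel": [0,0,0.002],"twist": 0}
    - {"jaw": 0.48,"travel": [0,0,0.003],"twist": 0}
    - {"jaw": 0.48,"travel": [0,0,0.003],"twist": 0}

```text
t: 13.98
eef_pos: [478.0, 231.3, 84.4]
tcp_rot: [3.141, -0.003, 0.439]
ft_force: [-6.8, -2.0, 36.3]
opening: 0.525
grip_force: 30.0
```

Call:
drive_tool:
  targets:
    - {"jaw": 0.48,"travel": [0.001,0,0],"twist": 0}
    - {"jaw": 0.48,"travel": [0.002,0,0],"twist": 0}

```text
t: 14.15
eef_pos: [479.2, 231.9, 84.3]
tcp_rot: [3.141, -0.001, 0.439]
ft_force: [-9.3, -4.9, 37.4]
opening: 0.523
grip_force: 30.0
```

Call:
drive_tool:
  targets:
    - {"jaw": 0.48,"travel": [0.001,0,0],"twist": 0}
    - {"jaw": 0.48,"travel": [0.002,0,0],"twist": 0}

```text
t: 14.32
eef_pos: [480.9, 232.7, 84.2]
tcp_rot: [3.141, -0.001, 0.439]
ft_force: [-8.7, -4.6, 35.8]
opening: 0.524
grip_force: 30.0
```

```bash
python3 - <<'E'
from h import *
s=st();print("moment",s["moment"])
E
```

```text
t 14.32 pos [480.9 232.7  84.2] rot [ 3.141e+00 -1.000e-03  4.390e-01] F [-8.7 -4.6 35.8] open 0.524 grip 30.0 j [ 0.33  0.54  1.91 -0.    0.69  1.46]
moment [-0.95504214  1.82009209 -0.07008274]
```

Call:
drive_tool:
  targets:
    - {"jaw": 0.48,"travel": [-0.002,0,-0.0025],"twist": 0}
    - {"jaw": 0.48,"travel": [-0.002,0,-0.0025],"twist": 0}
    - {"jaw": 0.6,"travel": [-0.002,0,-0.0025],"twist": 0}
    - {"jaw": 0.6,"travel": [-0.002,0,-0.003],"twist": 0}
    - {"jaw": 0.6,"travel": [0.006,0,-0.007],"twist": 0}
    - {"jaw": 0.6,"travel": [0.006,0,-0.007],"twist": 0}
    - {"jaw": 0.48,"travel": [0.006,0,-0.007],"twist": 0}
    - {"jaw": 0.48,"travel": [0.006,0,-0.007],"twist": 0}

```text
t: 14.98
eef_pos: [486.5, 235.3, 88.9]
tcp_rot: [3.141, 0.0, 0.439]
ft_force: [-0.1, -0.2, 0.6]
opening: 0.523
grip_force: 30.0
```

Call:
drive_tool:
  targets:
    - {"jaw": 0.48,"travel": [0,0,0],"twist": 0}
    - {"jaw": 0.48,"travel": [0,0,0],"twist": 0}
    - {"jaw": 0.48,"travel": [0,0,0.001],"twist": 0}
    - {"jaw": 0.48,"travel": [0,0,0.002],"twist": 0}
    - {"jaw": 0.48,"travel": [0,0,0.003],"twist": 0}

```text
t: 15.4
eef_pos: [487.3, 235.7, 88.6]
tcp_rot: [3.141, -0.004, 0.439]
ft_force: [-4.9, -0.3, 39.5]
opening: 0.524
grip_force: 30.0
```

Call:
drive_tool:
  targets:
    - {"jaw": 0.48,"travel": [0.001,0,0],"twist": 0}
    - {"jaw": 0.48,"travel": [0.002,0,0],"twist": 0}
    - {"jaw": 0.48,"travel": [0.003,0,0],"twist": 0}
    - {"jaw": 0.48,"travel": [0.004,0,0],"twist": 0}

```text
t: 15.73
eef_pos: [490.4, 237.2, 88.3]
tcp_rot: [3.141, -0.002, 0.439]
ft_force: [-5.2, -1.6, 26.3]
opening: 0.525
grip_force: 30.0
```

Call:
drive_tool:
  targets:
    - {"jaw": 0.48,"travel": [0.001,0,0],"twist": 0}
    - {"jaw": 0.48,"travel": [0.002,0,0],"twist": 0}
    - {"jaw": 0.48,"travel": [0.003,0,0],"twist": 0}
    - {"jaw": 0.48,"travel": [0.004,0,0],"twist": 0}

```text
t: 16.07
eef_pos: [493.8, 238.8, 87.9]
tcp_rot: [3.141, -0.002, 0.439]
ft_force: [-4.6, -1.9, 22.7]
opening: 0.522
grip_force: 30.0
```

```bash
python3 - <<'E'
from h import *
s=st();c=wrist("w6");R=Ro.from_euler("xyz",s["tcp_rot"]).as_matrix()
for f,tcp in(("w5",np.array([572.4,273.8,195.5])),("w6",s["eef_pos"])):
    c=dict(np.load(f+".npz"));m,cs=whites(c,110,60)
    for k in cs:
        p=np.array([fray(c,*q,120) for q in cv2.approxPolyDP(k,2.,True)[:,0].astype(float)])
        if np.linalg.norm(p[:,:2].mean(0)-tcp[:2])<70: print(f,cv2.contourArea(k),np.round((p-[tcp[0],tcp[1],120])@R[:,:2]).tolist())
im=cv2.imread("pics/w6.png")[100:330,130:390];cv2.imwrite("pics/w6c.png",cv2.resize(im,None,fx=2.5,fy=2.5))
E
```

```text
t 16.07 pos [493.8 238.8  87.9] rot [ 3.141e+00 -2.000e-03  4.390e-01] F [-4.6 -1.9 22.7] open 0.522 grip 30.0 j [ 0.33  0.55  1.87 -0.    0.72  1.46]
w5 2248.0 [[23.0, -27.0], [-14.0, -26.0], [-15.0, -12.0], [-22.0, -6.0], [-15.0, 6.0], [-14.0, 20.0], [23.0, 21.0], [24.0, 7.0], [16.0, -1.0], [16.0, -5.0], [24.0, -13.0]]
w6 127.5 [[-28.0, -8.0], [-37.0, -2.0], [-34.0, 3.0], [-28.0, 2.0]]
w6 2077.0 [[9.0, -24.0], [-8.0, -24.0], [-8.0, 23.0], [10.0, 22.0], [11.0, 10.0], [0.0, -0.0], [1.0, -3.0], [11.0, -11.0], [10.0, -22.0]]
```

View pics/w6c.png

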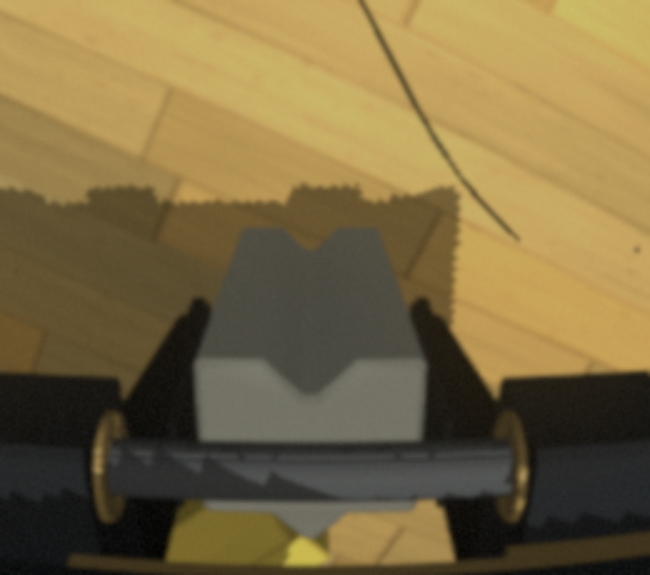

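```bash
cat >> h.py <<'E'
def tilt(c,s,vb,vt,u=255):
    "groove face edges rows (bottom at z~0, top end): tool-x offsets; tilt"
    R=Ro.from_euler("xyz",s["tcp_rot"]).as_matrix()
    b=(fray(c,u,vb,0)-s["eef_pos"])@R[:,0]; 
    for z in (116,118,120,121): print("top z",z,"x %.1f"%((fray(c,u,vt,z)-s["eef_pos"])@R[:,0]),"bottom x %.1f"%b)
E
python3 - <<'E'
from h import *
s=state();c=dict(np.load("w6.npz"));tilt(c,s,100+228/2.5,100+360/2.5)
c=dict(np.load("w5.npz"));g=cv2.cvtColor(c["frame"],cv2.COLOR_RGB2GRAY)
E
```

```text
top z 116 x 8.9 bottom x 1.4
top z 118 x 10.0 bottom x 1.4
top z 120 x 11.0 bottom x 1.4
top z 121 x 11.6 bottom x 1.4
```

The crop shows the groove face tilted about 4.6° the right way: foot at row 191, top edge at row 244. So the block is now tipping, and I'll continue along the arc.

Call:
drive_tool:
  targets:
    - {"jaw": 0.48,"travel": [0.0045,0,0],"twist": 0}
    - {"jaw": 0.48,"travel": [0.0092,0,0.0002],"twist": 0}
    - {"jaw": 0.48,"travel": [0.0139,0,0.0005],"twist": 0}
    - {"jaw": 0.48,"travel": [0.0185,0,0.0012],"twist": 0}
    - {"jaw": 0.48,"travel": [0.0232,0,0.002],"twist": 0}
    - {"jaw": 0.48,"travel": [0.0287,0,0.0032],"twist": 0}

```text
t: 16.62
eef_pos: [519.6, 250.9, 83.7]
tcp_rot: [3.141, 0.0, 0.439]
ft_force: [-2.6, -1.3, 9.5]
opening: 0.524
grip_force: 30.0
```

```bash
python3 - <<'E'
from h import *
s=st();c=wrist("w7");g=cv2.cvtColor(c["frame"],cv2.COLOR_RGB2GRAY)
print([int(x) for x in g[150:262,235:240].mean(1)])
E
```

```text
t 16.62 pos [519.6 250.9  83.7] rot [3.141 0.    0.439] F [-2.6 -1.3  9.5] open 0.524 grip 30.0 j [ 0.34  0.59  1.81 -0.    0.75  1.47]
[161, 167, 169, 171, 171, 171, 172, 173, 173, 173, 171, 172, 171, 172, 172, 173, 173, 171, 171, 169, 169, 170, 171, 171, 171, 171, 171, 172, 172, 167, 154, 128, 102, 90, 86, 86, 86, 86, 85, 85, 84, 84, 84, 84, 84, 84, 84, 83, 83, 83, 84, 82, 84, 84, 83, 82, 84, 83, 85, 86, 85, 84, 84, 84, 83, 81, 79, 81, 83, 84, 79, 70, 64, 63, 63, 64, 64, 64, 63, 64, 63, 64, 63, 63, 64, 63, 63, 63, 63, 62, 63, 64, 63, 62, 63, 64, 70, 77, 86, 94, 101, 107, 109, 111, 114, 116, 116, 119, 118, 119, 119, 119]
```

```bash
python3 - <<'E'
from h import *
s=state();c=dict(np.load("w7.npz"));R=Ro.from_euler("xyz",s["tcp_rot"]).as_matrix()
b=(fray(c,237,220.5,0)-s["eef_pos"])@R[:,0]
for th in range(6,32,3):
    z=120*np.cos(np.radians(th));t=(fray(c,237,248,z)-s["eef_pos"])@R[:,0];print(th,"b %.1f t %.1f"%(b,t),"implied %.1f"%np.degrees(np.arcsin((t-b)/120)))
E
```

```text
6 b -26.7 t 9.8 implied 17.7
9 b -26.7 t 9.4 implied 17.5
12 b -26.7 t 8.7 implied 17.2
15 b -26.7 t 7.9 implied 16.8
18 b -26.7 t 6.9 implied 16.3
21 b -26.7 t 5.8 implied 15.7
24 b -26.7 t 4.5 implied 15.1
27 b -26.7 t 3.0 implied 14.3
30 b -26.7 t 1.3 implied 13.5
```

The pivot held still and the tilt is now about 17–20°. I'll carry on around the same pivot (radius 106 mm).

Call:
drive_tool:
  targets:
    - {"jaw": 0.48,"travel": [0.0095,0,0.0035],"twist": 0}
    - {"jaw": 0.48,"travel": [0.0181,0,0.007],"twist": 0}
    - {"jaw": 0.48,"travel": [0.0262,0,0.0113],"twist": 0}
    - {"jaw": 0.48,"travel": [0.034,0,0.0163],"twist": 0}
    - {"jaw": 0.48,"travel": [0.0414,0,0.0219],"twist": 0}
    - {"jaw": 0.48,"travel": [0.0482,0,0.028],"twist": 0}
    - {"jaw": 0.48,"travel": [0.0544,0,0.0348],"twist": 0}
    - {"jaw": 0.48,"travel": [0.0544,0,0.0348],"twist": 0}

```text
t: 17.33
eef_pos: [571.8, 275.1, 48.7]
tcp_rot: [3.141, -0.006, 0.439]
ft_force: [6.5, 3.1, 8.6]
opening: 0.526
grip_force: 30.0
```

```bash
python3 - <<'E'
from h import *
s=st();c=wrist("w8")
cv2.imwrite("pics/w8c.png",cv2.resize(cv2.imread("pics/w8.png")[100:330,100:420],None,fx=2.3,fy=2.3))
E
```

```text
t 17.33 pos [571.8 275.1  48.7] rot [ 3.141 -0.006  0.439] F [6.5 3.1 8.6] open 0.526 grip 30.0 j [0.34 0.7  1.68 0.   0.76 1.48]
```

View pics/w8c.png

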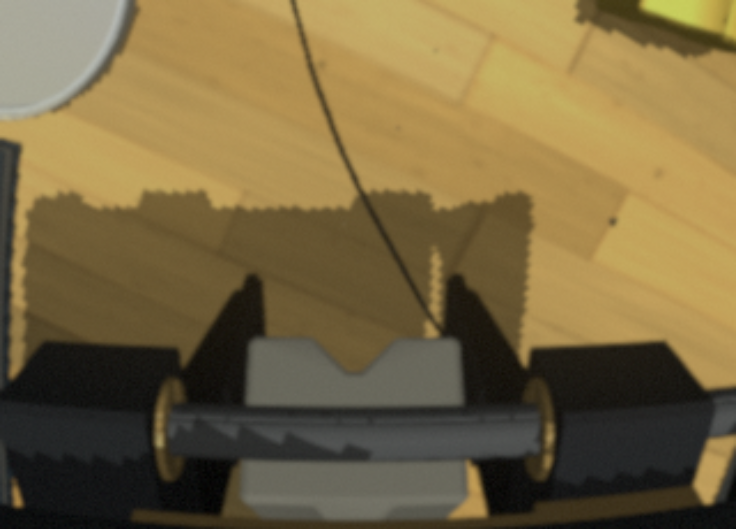

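Call:
drive_tool:
  targets:
    - {"jaw": 0.48,"travel": [0.0056,0,0.0072],"twist": 0}
    - {"jaw": 0.48,"travel": [0.0106,0,0.0149],"twist": 0}
    - {"jaw": 0.48,"travel": [0.0149,0,0.0231],"twist": 0}
    - {"jaw": 0.48,"travel": [0.0184,0,0.0317],"twist": 0}
    - {"jaw": 0.48,"travel": [0.0212,0,0.0395],"twist": 0}
    - {"jaw": 0.48,"travel": [0.0212,0,0.0395],"twist": 0}

```text
t: 17.88
eef_pos: [589.2, 283.4, 8.0]
tcp_rot: [3.141, -0.002, 0.439]
ft_force: [1.1, 0.8, 2.3]
opening: 0.523
grip_force: 30.0
```

```bash
python3 - <<'E'
from h import *
s=st();c=wrist("w9");g=cv2.cvtColor(c["frame"],cv2.COLOR_RGB2GRAY)
print([int(x) for x in g[200:290,235:240].mean(1)]); print(c["frame"][240:282:3,237].tolist())
E
```

```text
t 17.88 pos [589.2 283.4   8. ] rot [ 3.141e+00 -2.000e-03  4.390e-01] F [1.1 0.8 2.3] open 0.523 grip 30.0 j [ 0.35  0.77  1.64 -0.    0.72  1.48]
[139, 136, 124, 108, 91, 83, 82, 84, 84, 84, 84, 83, 81, 81, 81, 83, 83, 83, 83, 83, 82, 81, 81, 82, 82, 82, 82, 82, 81, 82, 82, 82, 82, 82, 83, 83, 82, 82, 83, 82, 82, 81, 81, 80, 80, 81, 82, 82, 80, 78, 76, 77, 79, 82, 84, 85, 87, 88, 89, 89, 88, 87, 88, 88, 87, 88, 88, 88, 88, 88, 88, 88, 88, 88, 87, 83, 69, 48, 36, 39, 44, 51, 62, 63, 58, 62, 69, 72, 72, 67]
[[96, 80, 46], [95, 79, 46], [97, 81, 46], [87, 77, 55], [81, 79, 70], [88, 86, 76], [91, 90, 80], [89, 88, 79], [90, 90, 79], [90, 90, 79], [89, 88, 79], [90, 89, 79], [69, 68, 61], [38, 40, 38]]
```

```bash
python3 - <<'E'
from h import *
s=state();c=dict(np.load("w9.npz"));R=Ro.from_euler("xyz",s["tcp_rot"]).as_matrix()
pv=np.array([519.6,250.9])-26.7*R[:2,0];pvx=(pv-s["eef_pos"][:2])@R[:2,0];print("pivot x",pvx)
for v in(249,250,251):
  for z in (0,4,8,12,16,20,24): x=(fray(c,237,v,z)-s["eef_pos"])@R[:,0];print(v,z,"x %.1f dist %.1f"%(x,np.hypot(x-pvx,z)),"tilt %.1f"%np.degrees(np.arctan2(z,x-pvx)))
E
```

```text
pivot x -102.95717910183372
249 0 x -13.4 dist 89.5 tilt 0.0
249 4 x -11.2 dist 91.8 tilt 2.5
249 8 x -9.0 dist 94.3 tilt 4.9
249 12 x -6.8 dist 96.9 tilt 7.1
249 16 x -4.6 dist 99.6 tilt 9.2
249 20 x -2.4 dist 102.5 tilt 11.2
249 24 x -0.2 dist 105.5 tilt 13.1
250 0 x -14.2 dist 88.7 tilt 0.0
250 4 x -12.0 dist 91.0 tilt 2.5
250 8 x -9.8 dist 93.5 tilt 4.9
250 12 x -7.5 dist 96.2 tilt 7.2
250 16 x -5.3 dist 98.9 tilt 9.3
250 20 x -3.1 dist 101.9 tilt 11.3
250 24 x -0.9 dist 104.9 tilt 13.2
251 0 x -15.0 dist 87.9 tilt 0.0
251 4 x -12.8 dist 90.3 tilt 2.5
251 8 x -10.5 dist 92.8 tilt 4.9
251 12 x -8.3 dist 95.4 tilt 7.2
251 16 x -6.0 dist 98.2 tilt 9.4
251 20 x -3.8 dist 101.2 tilt 11.4
251 24 x -1.5 dist 104.2 tilt 13.3
```

```bash
python3 - <<'E'
from h import *
for f,tcp,rows in (("w8",[571.8,275.1,48.7],(247.8,317.4)),("w9",[589.2,283.4,8.0],(250,))):
    c=dict(np.load(f+".npz"));R=Ro.from_euler("xyz",[np.pi,0,.439]).as_matrix()
    for v in rows:
        print(f,v,[(dz,round(float((fray(c,240,v,tcp[2]+18.8+dz)-tcp)@R[:,0]),1)) for dz in range(-20,31,5)])
c=dict(np.load("w9.npz"));g=cv2.cvtColor(c["frame"],cv2.COLOR_RGB2GRAY)
for r in (245,255,265,272,305,310,315,320): print(r,[int(x) for x in g[r,195:320:2]])
E
```

```text
w8 247.8 [(-20, -9.4), (-15, -6.7), (-10, -4.0), (-5, -1.2), (0, 1.5), (5, 4.2), (10, 6.9), (15, 9.6), (20, 12.3), (25, 15.0), (30, 17.7)]
w8 317.4 [(-20, -70.2), (-15, -65.7), (-10, -61.3), (-5, -56.8), (0, -52.3), (5, -47.8), (10, -43.3), (15, -38.9), (20, -34.4), (25, -29.9), (30, -25.4)]
w9 250 [(-20, -11.0), (-15, -8.2), (-10, -5.4), (-5, -2.6), (0, 0.1), (5, 2.9), (10, 5.7), (15, 8.5), (20, 11.3), (25, 14.0), (30, 16.8)]
245 [21, 25, 15, 19, 20, 23, 23, 21, 23, 26, 52, 81, 83, 83, 83, 81, 83, 85, 83, 83, 81, 82, 82, 79, 79, 79, 80, 84, 81, 82, 83, 82, 83, 81, 56, 27, 66, 84, 81, 83, 82, 81, 80, 80, 79, 77, 80, 78, 76, 37, 25, 21, 19, 22, 22, 19, 23, 12, 23, 22, 17, 30, 65]
255 [19, 21, 18, 23, 20, 21, 42, 79, 86, 88, 88, 86, 88, 89, 86, 87, 89, 86, 88, 87, 85, 85, 87, 83, 80, 77, 82, 83, 81, 80, 82, 83, 82, 77, 75, 82, 87, 86, 88, 88, 88, 89, 88, 88, 89, 90, 87, 87, 88, 88, 89, 86, 71, 28, 17, 18, 14, 18, 19, 13, 14, 19, 22]
265 [15, 19, 19, 18, 19, 31, 73, 86, 87, 88, 87, 86, 88, 89, 88, 89, 88, 89, 89, 89, 89, 87, 90, 86, 89, 87, 88, 86, 89, 86, 88, 88, 88, 88, 88, 88, 88, 87
[... 822 characters left out ...]
2, 100, 105, 103, 103, 102, 102, 104, 102, 102, 102, 103, 103, 103, 103, 103, 102, 111, 138, 66, 12, 15, 14, 6, 9]
315 [7, 27, 70, 79, 88, 99, 102, 103, 101, 103, 102, 102, 100, 101, 100, 100, 99, 100, 98, 100, 98, 98, 96, 99, 102, 103, 98, 94, 92, 92, 92, 91, 98, 103, 103, 101, 97, 99, 102, 103, 103, 102, 103, 102, 103, 104, 101, 103, 103, 103, 103, 101, 103, 102, 102, 142, 163, 136, 34, 13, 4, 10, 12]
320 [10, 58, 80, 78, 82, 94, 103, 103, 102, 104, 103, 100, 101, 101, 101, 99, 100, 101, 101, 101, 97, 96, 96, 98, 98, 99, 99, 101, 106, 118, 110, 103, 99, 94, 94, 95, 100, 100, 100, 104, 103, 102, 101, 102, 104, 102, 103, 102, 102, 103, 102, 105, 102, 102, 122, 161, 164, 156, 88, 16, 5, 6, 8]
```

Call:
drive_tool:
  targets:
    - {"jaw": 0.48,"travel": [-0.0045,0,-0.0085],"twist": 0}
    - {"jaw": 0.48,"travel": [-0.008,0,-0.0176],"twist": 0}
    - {"jaw": 0.48,"travel": [-0.0125,0,-0.0255],"twist": 0}
    - {"jaw": 0.48,"travel": [-0.017,0,-0.0334],"twist": 0}

```text
t: 18.27
eef_pos: [572.1, 275.5, 43.2]
tcp_rot: [3.141, -0.0, 0.439]
ft_force: [0.1, -0.4, -3.0]
opening: 0.526
grip_force: 30.0
```

```bash
cat >> h.py <<'E'
def edge(n,band=(150,262)):
    s=st();c=wrist(n);g=cv2.GaussianBlur(cv2.cvtColor(c["frame"],cv2.COLOR_RGB2GRAY),(1,5),0)
    r=g[band[0]:band[1],235:241].mean(1).astype(float);d=np.gradient(r)
    print("rows with steps",[(i+band[0],round(d[i],1)) for i in range(1,len(d)-1) if abs(d[i])>3 and abs(d[i])>=abs(d[i-1]) and abs(d[i])>=abs(d[i+1])])
    R=Ro.from_euler("xyz",s["tcp_rot"]).as_matrix();pv=np.array([495.4,239.6]);px=(pv-s["eef_pos"][:2])@R[:2,0];print("pivot x %.1f"%px)
    return c,s,px
def solve(c,s,px,v):
    "groove edge at distance 120 from the pivot on the table"
    R=Ro.from_euler("xyz",s["tcp_rot"]).as_matrix();gz=s["eef_pos"][2]+18.8
    for z in np.arange(0,121,1.):
        x=(fray(c,238,v,z)-s["eef_pos"])@R[:,0]
        if abs(np.hypot(x-px,z)-120)<.8: th=np.arctan2(x-px,z);print("row",v,"z",z,"x %.1f theta %.1f d %.1f h %.1f"%(x,np.degrees(th),x*np.cos(th)-(z-gz)*np.sin(th),120-(x*np.sin(th)+(z-gz)*np.cos(th))))
E
python3 - <<'E'
from h import *
c,s,px=edge("w10",(150,274))
for v in (244,247,250,253): solve(c,s,px,v)
E
```

```text
t 18.27 pos [572.1 275.5  43.2] rot [ 3.141 -0.     0.439] F [ 0.1 -0.4 -3. ] open 0.526 grip 30.0 j [ 0.34  0.71  1.68 -0.    0.76  1.48]
rows with steps [(191, np.float64(-15.8))]
pivot x -84.7
row 244 z 73.0 x 9.9 theta 52.4 d -2.6 h 105.4
row 244 z 74.0 x 10.5 theta 52.1 d -3.0 h 104.4
row 247 z 75.0 x 9.2 theta 51.4 d -4.4 h 104.7
row 250 z 76.0 x 7.9 theta 50.6 d -5.8 h 105.0
row 253 z 77.0 x 6.7 theta 49.9 d -7.2 h 105.2
row 253 z 78.0 x 7.3 theta 49.7 d -7.5 h 104.1
```

Call:
drive_tool:
  targets:
    - {"jaw": 0.48,"travel": [0,0,-0.012],"twist": 0}
    - {"jaw": 0.48,"travel": [0,0,-0.032],"twist": -0.05}
    - {"jaw": 0.48,"travel": [0,0,-0.056],"twist": -0.15}
    - {"jaw": 0.48,"travel": [-0.01,0.01,-0.08],"twist": -0.25}
    - {"jaw": 0.48,"travel": [-0.02,0.025,-0.1],"twist": -0.35}
    - {"jaw": 0.48,"travel": [-0.035,0.045,-0.115],"twist": -0.46}
    - {"jaw": 0.48,"travel": [-0.05,0.065,-0.12],"twist": -0.58}

```text
t: 18.9
eef_pos: [555.4, 195.3, 165.1]
tcp_rot: [3.139, -0.003, 1.025]
ft_force: [0.7, -0.5, -2.4]
opening: 0.526
grip_force: 30.0
```

```bash
python3 - <<'E'
from h import *
st();go([440,-134,163],154)
c=read_camera("top");np.savez("top1.npz",**c);cv2.imwrite("pics/top1.png",cv2.resize(c["frame"][60:300,100:400,::-1],None,fx=2.5,fy=2.5))
E
```

```text
t 18.90 pos [555.4 195.3 165.1] rot [ 3.139e+00 -3.000e-03  1.025e+00] F [ 0.7 -0.5 -2.4] open 0.526 grip 30.0 j [ 0.23  0.49  1.71 -0.    0.94  0.77]
go [-0.3414  0.0723  0.0014] twist -1.663 rows 13.3
```

Call:
drive_tool:
  targets:
    - {"jaw": 0.48,"travel": [-0.024,0.005,0],"twist": -0.119}
    - {"jaw": 0.48,"travel": [-0.049,0.01,0],"twist": -0.238}
    - {"jaw": 0.48,"travel": [-0.073,0.016,0],"twist": -0.357}
    - {"jaw": 0.48,"travel": [-0.098,0.021,0],"twist": -0.476}
    - {"jaw": 0.48,"travel": [-0.122,0.026,0],"twist": -0.595}
    - {"jaw": 0.48,"travel": [-0.146,0.031,0],"twist": -0.714}
    - {"jaw": 0.48,"travel": [-0.171,0.036,0],"twist": -0.832}
    - {"jaw": 0.48,"travel": [-0.195,0.041,0],"twist": -0.95}

```text
t: 19.62
eef_pos: [487.0, 7.1, 162.6]
tcp_rot: [3.141, 0.0, 1.974]
ft_force: [0.7, -0.3, -1.9]
opening: 0.524
grip_force: 30.0
```

```bash
python3 - <<'E'
from h import *
s=st();go([440,-134,130],154);print(s["moment"])
E
```

```text
t 19.62 pos [487.    7.1 162.6] rot [3.141 0.    1.974] F [ 0.7 -0.3 -1.9] open 0.524 grip 30.0 j [-0.12  0.37  1.95 -0.    0.83 -0.52]
go [-0.1113 -0.0986  0.0326] twist -0.713 rows 5.7
[ 0.11209373 -0.09318095  0.02742377]
```

Call:
drive_tool:
  targets:
    - {"jaw": 0.48,"travel": [-0.018,-0.016,0],"twist": -0.119}
    - {"jaw": 0.48,"travel": [-0.037,-0.033,0],"twist": -0.238}
    - {"jaw": 0.48,"travel": [-0.056,-0.05,0],"twist": -0.357}
    - {"jaw": 0.48,"travel": [-0.075,-0.066,0],"twist": -0.476}
    - {"jaw": 0.48,"travel": [-0.094,-0.083,0],"twist": -0.595}
    - {"jaw": 0.48,"travel": [-0.111,-0.098,0],"twist": -0.713}
    - {"jaw": 0.48,"travel": [-0.111,-0.098,0],"twist": -0.713}

```text
t: 20.2
eef_pos: [439.5, -134.8, 162.5]
tcp_rot: [-3.141, 0.0, 2.689]
ft_force: [-0.3, -0.2, -2.8]
opening: 0.523
grip_force: 30.0
```

```bash
python3 - <<'E'
from h import *
s=st();go([440,-134,100],154);print(s["moment"])
c=wrist("w11")
b=read_camera("top");np.savez("top2.npz",**b)
im=np.zeros((480,800,3),np.uint8);im[:384,:400]=cv2.resize(c["frame"][:,:,::-1],(400,300),interpolation=cv2.INTER_AREA).repeat(1,0)[:384] if False else 0
im[:360,:480]=cv2.resize(c["frame"][:,:,::-1],(480,360));im[:300,480:800]=cv2.resize(b["frame"][180:300,262:390,::-1],(320,300));cv2.imwrite("pics/both.png",im)
m,cs=whites(b)
for k in cs:
    r=cv2.minAreaRect(k);p=np.array([ray(b,*q,43)[:2] for q in cv2.boxPoints(r)])
    if np.linalg.norm(p.mean(0)-[489,-158])<90: print(np.round(p).tolist(),p.mean(0))
E
```

```text
t 20.20 pos [ 439.5 -134.8  162.5] rot [-3.141  0.     2.689] F [-0.3 -0.2 -2.8] open 0.523 grip 30.0 j [-0.44  0.33  2.01 -0.    0.8  -1.56]
go [-0.0001  0.001   0.0625] twist 0.001 rows 1.5
[ 0.16255633  0.00159993 -0.06313723]
[[529.0, -175.0], [575.0, -196.0], [551.0, -251.0], [505.0, -230.0]] [ 539.85919095 -212.73490609]
```

View pics/both.png

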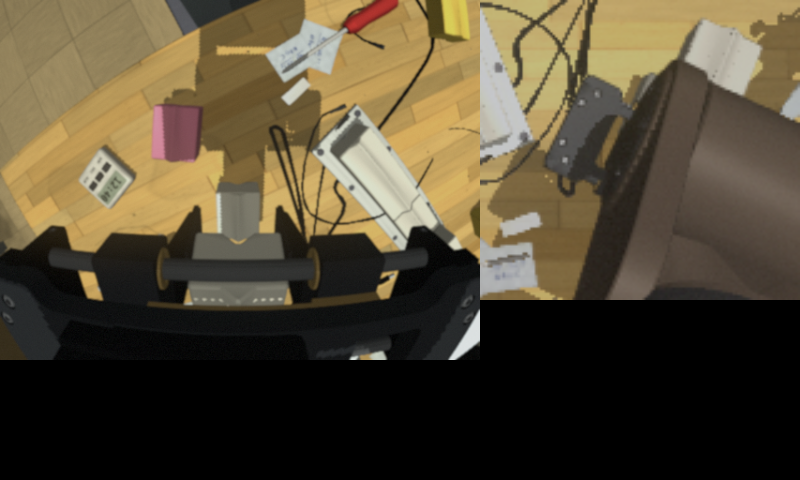

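```bash
python3 - <<'E'
from h import *
b=dict(np.load("top2.npz"));a=dict(np.load("top0.npz"))
print("half_b expect px",proj(b,[489,-158,43]),"tail horiz px",proj(b,[535,-181,185]),"tcp",proj(b,[440,-134,162]))
m=whites(b)[0]
for f in (a,b):
    h=cv2.cvtColor(f["frame"],cv2.COLOR_RGB2HSV)
    for v in range(184,244,4): print(v,"".join("W" if (h[v,u,2]>140 and h[v,u,1]<60) else "." if h[v,u,2]>110 else "s" if h[v,u,2]>60 else "#" for u in range(300,384,2)))
c=dict(np.load("w11.npz"));g=c["frame"]
for v in range(190,275,6): print(v,[int(x) for x in g[v,215:300:3].mean(1)])
E
```

```text
half_b expect px [334.36713907 225.2251931 ] tail horiz px [358.8881282  198.98108438] tcp [333.03967845 249.37864862]
184 ..s#......................................
188 ..ss.................................s...s
192 ..#.................................ssssss
196 .s#..................................sssss
200 .##.....................................s.
204 s##.......................................
208 s#s.......................................
212 #s...........s.WWWW................s.sssss
216 .#..........ssWWWWWWWWWW........ssssssssss
220 .#..........sWWWWWWWWWWWW...............s.
224 .#........ssWWWWWWWWWWWW............ssssss
228 ss........sWWWWWWWWWWWW...................
232 s........sWWWWWWWWWWWW....................
236 #...........ssWWWWWWWW....................
240 #...............ssWWW.....................
184 ..s#......................................
188 ..ss.....................WW...............
192 ..#......................WWWWWWWW.........
196 .s#...................ssWWWWWWWWWWWW......
200 .##..................ssWWWWWWWWWWWWWW.....
204 s##.................#sWWWWWWWWWWWWWWW
[... 1786 characters left out ...]
7, 110, 109, 111, 113, 115, 117, 117, 122, 164, 164, 165, 164, 164, 76, 29, 31]
250 [95, 93, 93, 91, 91, 87, 90, 86, 106, 118, 116, 111, 107, 112, 111, 111, 114, 114, 98, 87, 89, 91, 92, 95, 95, 96, 95, 93, 54]
256 [96, 96, 97, 96, 97, 95, 96, 95, 94, 94, 101, 143, 128, 116, 125, 136, 94, 95, 96, 95, 96, 96, 97, 97, 98, 98, 95, 95, 80]
262 [97, 97, 95, 96, 96, 96, 96, 96, 97, 97, 95, 95, 97, 95, 94, 94, 95, 97, 96, 95, 93, 97, 96, 95, 95, 97, 97, 94, 89]
268 [96, 94, 95, 97, 96, 96, 96, 95, 96, 97, 96, 94, 97, 95, 95, 97, 97, 96, 96, 96, 96, 94, 96, 97, 94, 96, 96, 95, 90]
274 [97, 94, 96, 96, 96, 95, 95, 96, 94, 97, 95, 94, 95, 94, 96, 96, 97, 95, 97, 93, 94, 95, 94, 95, 95, 94, 94, 94, 91]
```

```bash
python3 - <<'E'
from h import *
c=dict(np.load("w11.npz"));s=state();R=Ro.from_euler("xyz",s["tcp_rot"]).as_matrix();print(-c["R"].T@c["t"],s["eef_pos"])
for u,v in((255,208),(255,250),(234,230),(277,230)): p=fray(c,u,v,42);print(u,v,p,((p-s["eef_pos"])@R)[:2])
c=dict(np.load("w2.npz"));print(-c["R"].T@c["t"])
for v in (245,250,254):
  print(v,[(dz,round(float((fray(dict(np.load("w11.npz")),225,v,s["eef_pos"][2]+18.8+dz)-s["eef_pos"])@R[:,0]),1)) for dz in (-20,-10,0,10,15,20)])
E
```

```text
[363.54451115 -97.04355544 332.54036483] [ 440.10544838 -132.63677595  162.42493888]
255 208 [ 464.48284594 -145.2546346    42.        ] [-27.42168074  -0.3903555 ]
255 250 [ 509.65228066 -167.13516363   42.        ] [-77.60772019   0.23950101]
234 230 [ 477.56245527 -176.77205631   42.        ] [-53.2154632 -22.7310095]
277 230 [ 497.85416265 -135.03105639   42.        ] [-52.6977644   23.67800304]
[554.98391453 251.20813842 335.18395329]
245 [(-20, -7.8), (-10, -2.4), (0, 3.0), (10, 8.4), (15, 11.1), (20, 13.7)]
250 [(-20, -11.5), (-10, -5.9), (0, -0.3), (10, 5.3), (15, 8.1), (20, 10.9)]
254 [(-20, -14.6), (-10, -8.8), (0, -3.0), (10, 2.7), (15, 5.6), (20, 8.5)]
```

The wrist view shows half_b in line under the held block: tool x −27 to −87, y centred. The top view shows the block near horizontal, ridge up. The grip has crept below the block, so I'll set the block gently on half_b, groove over ridge, and regrip it properly from there.

Call:
drive_tool:
  targets:
    - {"jaw": 0.48,"travel": [-0.001,0,0.02],"twist": 0}
    - {"jaw": 0.48,"travel": [-0.002,0,0.045],"twist": 0}
    - {"jaw": 0.48,"travel": [-0.003,0,0.07],"twist": 0}
    - {"jaw": 0.48,"travel": [-0.003,0,0.09],"twist": 0}
    - {"jaw": 0.48,"travel": [-0.003,0,0.1],"twist": 0}
    - {"jaw": 0.48,"travel": [-0.003,0,0.105],"twist": 0}
    - {"jaw": 0.48,"travel": [-0.003,0,0.108],"twist": 0}

```text
t: 20.88
eef_pos: [443.2, -132.8, 53.6]
tcp_rot: [-3.142, -0.001, 2.681]
ft_force: [-0.1, -0.6, -2.4]
opening: 0.524
grip_force: 30.0
```

Call:
drive_tool:
  targets:
    - {"jaw": 0.48,"travel": [0,0,0.004],"twist": 0}
    - {"jaw": 0.48,"travel": [0,0,0.008],"twist": 0}
    - {"jaw": 0.48,"travel": [0,0,0.012],"twist": 0}

```text
t: 21.13
eef_pos: [443.4, -133.5, 42.2]
tcp_rot: [-3.142, 0.001, 2.682]
ft_force: [0.9, -0.6, -2.3]
opening: 0.525
grip_force: 30.0
```

Call:
drive_tool:
  targets:
    - {"jaw": 0.48,"travel": [0,0,0.003],"twist": 0}
    - {"jaw": 0.48,"travel": [0,0,0.006],"twist": 0}
    - {"jaw": 0.48,"travel": [0,0,0.009],"twist": 0}

```text
t: 21.38
eef_pos: [443.7, -133.8, 33.3]
tcp_rot: [-3.142, 0.002, 2.682]
ft_force: [-0.8, 0.2, 4.7]
opening: 0.524
grip_force: 30.0
```

Call:
drive_tool:
  targets:
    - {"jaw": 0.48,"travel": [0,0,0.003],"twist": 0}
    - {"jaw": 0.48,"travel": [0,0,0.006],"twist": 0}
    - {"jaw": 0.48,"travel": [0,0,0.009],"twist": 0}

```text
t: 21.63
eef_pos: [442.6, -133.4, 24.1]
tcp_rot: [-3.141, -0.0, 2.681]
ft_force: [-7.7, 0.5, 9.5]
opening: 0.52
grip_force: 30.0
```

Call:
drive_tool:
  targets:
    - {"jaw": 0.48,"travel": [0,0,0.003],"twist": 0}
    - {"jaw": 0.48,"travel": [0,0,0.006],"twist": 0}

```text
t: 21.8
eef_pos: [441.9, -133.1, 18.1]
tcp_rot: [-3.141, -0.002, 2.681]
ft_force: [-9.7, 1.8, 10.9]
opening: 0.523
grip_force: 30.0
```

Call:
drive_tool:
  targets:
    - {"jaw": 0.48,"travel": [0,0,0.002],"twist": 0}
    - {"jaw": 0.48,"travel": [0,0,0.004],"twist": 0}

```text
t: 21.97
eef_pos: [441.2, -132.9, 14.1]
tcp_rot: [-3.141, -0.003, 2.681]
ft_force: [-12.6, 1.4, 23.6]
opening: 0.527
grip_force: 30.0
```

```bash
python3 - <<'E'
from h import *
s=st();c=wrist("w12");R=Ro.from_euler("xyz",s["tcp_rot"]).as_matrix();g=c["frame"].mean(2)
print([int(x) for x in g[215:276,232:236].mean(1)]);print([int(x) for x in g[215:276,276:280].mean(1)])
for v in (244,247,250,253,256): print(v,[(z,round(float((fray(c,234,v,z)-s["eef_pos"])@R[:,0]),1)) for z in (36,40,44,48,52,56)])
for v in (260,270): print(v,[int(x) for x in g[v,195:320:2]])
print("start of top face rows", [int(x) for x in g[296:330,234]])
E
```

```text
t 21.97 pos [ 441.2 -132.9   14.1] rot [-3.141e+00 -3.000e-03  2.681e+00] F [-12.6   1.4  23.6] open 0.527 grip 30.0 j [-0.44  0.6   2.13 -0.    0.41 -1.55]
[83, 84, 84, 86, 90, 95, 98, 102, 105, 108, 108, 109, 109, 109, 108, 108, 109, 110, 112, 113, 114, 114, 113, 114, 114, 114, 115, 116, 117, 116, 116, 116, 116, 116, 117, 117, 117, 116, 109, 100, 92, 92, 95, 99, 102, 101, 102, 102, 101, 102, 102, 102, 101, 101, 102, 101, 101, 101, 102, 101, 97]
[117, 117, 116, 116, 117, 117, 118, 119, 119, 119, 119, 119, 118, 118, 118, 118, 117, 117, 117, 117, 118, 118, 117, 116, 115, 114, 113, 112, 111, 111, 112, 111, 111, 112, 113, 111, 109, 104, 101, 98, 94, 95, 99, 101, 102, 101, 102, 101, 101, 102, 102, 101, 101, 102, 101, 101, 101, 102, 101, 101, 96]
244 [(36, 6.0), (40, 8.1), (44, 10.2), (48, 12.4), (52, 14.5), (56, 16.6)]
247 [(36, 4.1), (40, 6.2), (44, 8.4), (48, 10.6), (52, 12.8), (56, 14.9)]
250 [(36, 2.1), (40, 4.3), (44, 6.6), (48, 8.8), (52, 11.0), (56, 13.2)]
253 [(36, 0.1), (40, 2.4), (44, 4.7), (48, 7.0), (52, 9.3), (56, 11.5)]
256 [(36, -1.8), (40, 0.5), (44, 2.8), (48, 5.2), (52, 7.5), (56, 9.8)]
260 [26, 31, 29, 29, 30, 28, 55, 95, 102, 102, 102, 103, 101, 103, 102, 102, 100, 103, 102, 101, 102, 99, 102, 101, 100, 104, 110, 111, 117, 111, 110, 109, 103, 101, 101, 101, 100, 101, 100, 103, 101, 102, 101, 102, 103, 102, 102, 101, 101, 102, 103, 101, 81, 30, 25, 27, 27, 24, 23, 20, 23, 22, 23]
270 [28, 30, 34, 30, 29, 77, 99, 102, 101, 103, 103, 103, 101, 101, 102, 102, 99, 102, 101, 100, 102, 101, 103, 103, 101, 102, 101, 102, 101, 101, 102, 102, 103, 102, 101, 103, 102, 103, 103, 101, 102, 100, 101, 102, 101, 102, 102, 102, 101, 101, 101, 100, 100, 91, 50, 25, 29, 35, 28, 24, 21, 24, 21]
start of top face rows [62, 66, 64, 70, 96, 125, 140, 141, 140, 140, 141, 142, 141, 141, 142, 140, 142, 141, 141, 141, 142, 141, 141, 141, 141, 143, 142, 142, 139, 122, 91, 72, 69, 67]
```

Call:
drive_tool:
  targets:
    - {"jaw": 0.48,"travel": [0.001,0,0.001],"twist": 0}
    - {"jaw": 0.48,"travel": [0.0015,0,0.002],"twist": 0}
    - {"jaw": 0.48,"travel": [0.0015,0,0.003],"twist": 0}

```text
t: 22.27
eef_pos: [441.0, -132.8, 11.9]
tcp_rot: [-3.141, -0.0, 2.681]
ft_force: [-10.0, 0.1, 22.9]
opening: 0.527
grip_force: 30.0
```

Call:
drive_tool:
  targets:
    - {"jaw": 0.48,"travel": [0,0,0.001],"twist": 0}
    - {"jaw": 0.48,"travel": [0,0,0.002],"twist": 0}

```text
t: 22.43
eef_pos: [440.8, -132.7, 9.9]
tcp_rot: [-3.141, -0.001, 2.681]
ft_force: [-10.0, -0.1, 22.4]
opening: 0.526
grip_force: 30.0
```

```bash
python3 - <<'E'
from h import *
s=st();c=wrist("w13");g=c["frame"].mean(2)
print([int(x) for x in g[240:276,232:236].mean(1)])
print("top face rows", [int(x) for x in g[296:330,234]])
E
```

```text
t 22.43 pos [ 440.8 -132.7    9.9] rot [-3.141e+00 -1.000e-03  2.681e+00] F [-10.   -0.1  22.4] open 0.526 grip 30.0 j [-0.44  0.61  2.13 -0.    0.4  -1.55]
[115, 115, 115, 116, 116, 117, 117, 118, 116, 117, 117, 118, 118, 118, 118, 113, 103, 93, 89, 91, 95, 96, 97, 97, 97, 97, 97, 98, 97, 97, 97, 97, 98, 97, 97, 93]
top face rows [66, 64, 64, 70, 99, 128, 143, 143, 144, 142, 143, 144, 143, 143, 143, 144, 143, 143, 144, 143, 143, 145, 142, 143, 144, 145, 144, 146, 140, 126, 93, 71, 69, 67]
```

The force has levelled off at about 23 N while the fingers keep creeping down, so the block lies flat on half_b. I'll unload and release.

Call:
drive_tool:
  targets:
    - {"jaw": 0.48,"travel": [0.0005,0,-0.001],"twist": 0}
    - {"jaw": 0.48,"travel": [0.001,0,-0.0017],"twist": 0}
    - {"jaw": 0.48,"travel": [0.001,0,-0.0017],"twist": 0}

```text
t: 22.73
eef_pos: [440.8, -132.4, 10.7]
tcp_rot: [-3.142, 0.0, 2.682]
ft_force: [-1.0, -0.3, -2.3]
opening: 0.519
grip_force: 30.0
```

Call:
drive_tool:
  targets:
    - {"jaw": 0.6,"travel": [0,0,0],"twist": 0}
    - {"jaw": 0.7,"travel": [0,0,0],"twist": 0}
    - {"jaw": 0.8,"travel": [0,0,0],"twist": 0}
    - {"jaw": 0.8,"travel": [0,0,0],"twist": 0}
    - {"jaw": 0.9,"travel": [0,0,0],"twist": 0}
    - {"jaw": 0.9,"travel": [0,0,-0.03],"twist": 0}
    - {"jaw": 0.9,"travel": [0,0,-0.065],"twist": 0}
    - {"jaw": 0.9,"travel": [0,0,-0.1],"twist": 0}

```text
t: 23.4
eef_pos: [440.3, -132.1, 111.4]
tcp_rot: [-3.141, -0.002, 2.682]
ft_force: [0.3, -0.7, 0.6]
opening: 0.898
grip_force: 0.0
```

Call:
drive_tool:
  targets:
    - {"jaw": 1,"travel": [-0.01,0,-0.035],"twist": 0}
    - {"jaw": 1,"travel": [-0.02,0,-0.06],"twist": 0}
    - {"jaw": 1,"travel": [-0.02,0,-0.06],"twist": 0}

```text
t: 23.65
eef_pos: [461.6, -142.6, 175.4]
tcp_rot: [3.141, 0.009, 2.682]
ft_force: [-0.5, 0.0, -0.1]
opening: 0.992
grip_force: 0.0
```

```bash
python3 - <<'E'
from h import *
s=st();c=wrist("w14");R=Ro.from_euler("xyz",s["tcp_rot"]).as_matrix()
m,cs=whites(c,85,60)
for k in cs:
    if cv2.contourArea(k)<300: continue
    p=np.array([fray(c,*q,80) for q in cv2.approxPolyDP(k,3.,True)[:,0].astype(float)])
    q=(p-s["eef_pos"])@R[:,:2]
    if np.linalg.norm(q.mean(0)-[-30,0])<90: print(cv2.contourArea(k),np.round(q).tolist())
g=c["frame"].mean(2)
print([int(x) for x in g[190:280,234]]);print([int(x) for x in g[190:280,276]])
E
```

```text
t 23.65 pos [ 461.6 -142.6  175.4] rot [3.141 0.009 2.682] F [-0.5  0.  -0.1] open 0.992 grip 0.0 j [-0.44  0.34  1.95 -0.    0.84 -1.55]
5457.0 [[28.0, -23.0], [-91.0, -25.0], [-97.0, -4.0], [-91.0, 22.0], [27.0, 22.0]]
[200, 201, 201, 201, 201, 202, 200, 202, 201, 200, 201, 201, 201, 202, 201, 202, 201, 201, 201, 201, 201, 201, 202, 202, 201, 201, 201, 202, 202, 200, 200, 202, 201, 201, 201, 201, 201, 201, 200, 201, 200, 199, 199, 201, 200, 200, 199, 201, 199, 198, 198, 198, 199, 199, 199, 198, 198, 198, 198, 198, 197, 197, 198, 199, 197, 197, 198, 196, 197, 197, 197, 195, 196, 195, 195, 196, 194, 195, 194, 195, 193, 192, 180, 157, 138, 121, 99, 68, 48, 44]
[196, 194, 195, 195, 194, 196, 194, 194, 194, 195, 193, 197, 195, 195, 195, 196, 196, 196, 194, 194, 193, 194, 194, 194, 193, 192, 193, 194, 189, 187, 188, 189, 189, 186, 184, 190, 188, 185, 185, 185, 188, 189, 189, 188, 186, 185, 183, 183, 183, 182, 180, 181, 177, 176, 175, 175, 175, 174, 173, 172, 171, 166, 163, 159, 156, 160, 161, 160, 158, 157, 157, 156, 154, 153, 153, 153, 153, 151, 150, 149, 150, 151, 152, 152, 150, 140, 113, 74, 49, 45]
```

The full block lies flat on half_b, ridge up, measured 119 × 47 mm. I'll regrip it at mid-length.

Call:
drive_tool:
  targets:
    - {"jaw": 1,"travel": [-0.0315,0,0.03],"twist": 0}
    - {"jaw": 1,"travel": [-0.0315,0,0.065],"twist": 0}
    - {"jaw": 1,"travel": [-0.0315,-0.001,0.1],"twist": 0}
    - {"jaw": 1,"travel": [-0.0315,-0.001,0.12],"twist": 0}
    - {"jaw": 1,"travel": [-0.0315,-0.001,0.128],"twist": 0}
    - {"jaw": 0.7,"travel": [-0.0315,-0.001,0.128],"twist": 0}
    - {"jaw": 0.55,"travel": [-0.0315,-0.001,0.128],"twist": 0}
    - {"jaw": 0.48,"travel": [-0.0315,-0.001,0.128],"twist": 0}

```text
t: 24.37
eef_pos: [486.9, -156.3, 43.6]
tcp_rot: [-3.142, 0.001, 2.682]
ft_force: [0.6, -0.3, -0.4]
opening: 0.847
grip_force: 0.0
```

Call:
drive_tool:
  targets:
    - {"jaw": 0.45,"travel": [0,0,0],"twist": 0}
    - {"jaw": 0.45,"travel": [0,0,0],"twist": 0}
    - {"jaw": 0.45,"travel": [0,0,0],"twist": 0}
    - {"jaw": 0.45,"travel": [0,0,0],"twist": 0}
    - {"jaw": 0.45,"travel": [0,0,0],"twist": 0}

```text
t: 24.78
eef_pos: [486.7, -156.2, 43.1]
tcp_rot: [-3.142, 0.001, 2.682]
ft_force: [0.0, 0.4, 5.5]
opening: 0.524
grip_force: 30.0
```

```bash
python3 - <<'E'
from h import *
st()
E
```

```text
t 24.78 pos [ 486.7 -156.2   43.1] rot [-3.142e+00  1.000e-03  2.682e+00] F [0.  0.4 5.5] open 0.524 grip 30.0 j [-0.44  0.59  1.99 -0.    0.56 -1.55]
```

Call:
drive_tool:
  targets:
    - {"jaw": 0.45,"travel": [0,0,-0.02],"twist": 0}
    - {"jaw": 0.45,"travel": [0,0,-0.045],"twist": 0}
    - {"jaw": 0.45,"travel": [0,0,-0.07],"twist": 0}
    - {"jaw": 0.45,"travel": [0,0,-0.08],"twist": 0}

```text
t: 25.12
eef_pos: [487.2, -156.4, 125.1]
tcp_rot: [3.142, 0.003, 2.682]
ft_force: [0.3, -0.6, -1.7]
opening: 0.524
grip_force: 30.0
```

Call:
drive_tool:
  targets:
    - {"jaw": 0.45,"travel": [0.0025,0.025,0],"twist": -0.1}
    - {"jaw": 0.45,"travel": [0.005,0.055,0],"twist": -0.22}
    - {"jaw": 0.45,"travel": [0.008,0.09,0],"twist": -0.34}
    - {"jaw": 0.45,"travel": [0.011,0.125,0],"twist": -0.46}
    - {"jaw": 0.45,"travel": [0.014,0.16,0],"twist": -0.58}
    - {"jaw": 0.45,"travel": [0.017,0.19,0],"twist": -0.7}
    - {"jaw": 0.45,"travel": [0.0183,0.206,0],"twist": -0.82}
    - {"jaw": 0.45,"travel": [0.0183,0.206,0],"twist": -0.831}

```text
t: 25.78
eef_pos: [562.0, 39.4, 121.8]
tcp_rot: [3.141, -0.0, -2.761]
ft_force: [0.3, 0.2, -2.6]
opening: 0.524
grip_force: 30.0
```

```bash
python3 - <<'E'
from h import *
s=st();go([561.6,36.5,58],201.3);p=s["eef_pos"][:2];print("u %.1f n %.1f"%(p@[.9317,.3633]-551.5,p@[-.3633,.9317]))
E
```

```text
t 25.78 pos [562.   39.4 121.8] rot [ 3.141 -0.    -2.761] F [ 0.3  0.2 -2.6] open 0.524 grip 30.0 j [-0.05  0.52  1.81  0.    0.82 -2.  ]
go [ 0.0015 -0.0026  0.0638] twist 0.009 rows 1.5
u -13.5 n -167.5
```

Call:
drive_tool:
  targets:
    - {"jaw": 0.45,"travel": [0.0015,-0.0026,0.01],"twist": 0.009}
    - {"jaw": 0.45,"travel": [0.0015,-0.0026,0.025],"twist": 0.009}
    - {"jaw": 0.45,"travel": [0.0015,-0.0026,0.04],"twist": 0.009}
    - {"jaw": 0.45,"travel": [0.0015,-0.0026,0.053],"twist": 0.009}
    - {"jaw": 0.45,"travel": [0.0015,-0.0026,0.06],"twist": 0.009}
    - {"jaw": 0.45,"travel": [0.0015,-0.0026,0.064],"twist": 0.009}
    - {"jaw": 0.45,"travel": [0.0015,-0.0026,0.067],"twist": 0.009}

```text
t: 26.37
eef_pos: [560.7, 32.8, 54.9]
tcp_rot: [3.141, -0.001, -2.782]
ft_force: [0.2, -0.5, -2.4]
opening: 0.528
grip_force: 30.0
```

```bash
python3 - <<'E'
from h import *
s=st();p=s["eef_pos"][:2];print("u %.1f n %.1f"%(p@[.9317,.3633]-551.5,p@[-.3633,.9317]))
E
```

```text
t 26.37 pos [560.7  32.8  54.9] rot [ 3.141e+00 -1.000e-03 -2.782e+00] F [ 0.2 -0.5 -2.4] open 0.528 grip 30.0 j [-0.06  0.61  1.86 -0.    0.67 -1.99]
u -17.1 n -173.1
```

Call:
drive_tool:
  targets:
    - {"jaw": 0.45,"travel": [0,0.003,0.001],"twist": -0.012}
    - {"jaw": 0.45,"travel": [-0.003,0.003,0.001],"twist": -0.012}
    - {"jaw": 0.45,"travel": [-0.006,0.003,0.001],"twist": -0.012}
    - {"jaw": 0.45,"travel": [-0.009,0.003,0.001],"twist": -0.012}
    - {"jaw": 0.45,"travel": [-0.012,0.003,0.001],"twist": -0.012}
    - {"jaw": 0.45,"travel": [-0.014,0.003,0.001],"twist": -0.012}
    - {"jaw": 0.45,"travel": [-0.015,0.003,0.001],"twist": -0.012}

```text
t: 26.95
eef_pos: [574.5, 41.9, 54.8]
tcp_rot: [-3.141, 0.0, -2.767]
ft_force: [-0.4, 0.3, -1.6]
opening: 0.524
grip_force: 30.0
```

Call:
drive_tool:
  targets:
    - {"jaw": 0.45,"travel": [-0.0005,0,0],"twist": 0}
    - {"jaw": 0.45,"travel": [-0.001,0,0],"twist": 0}
    - {"jaw": 0.45,"travel": [-0.0015,0,0],"twist": 0}

```text
t: 27.2
eef_pos: [574.8, 42.1, 54.6]
tcp_rot: [3.141, -0.001, -2.767]
ft_force: [-7.1, -4.0, 3.0]
opening: 0.523
grip_force: 30.0
```

Call:
drive_tool:
  targets:
    - {"jaw": 0.45,"travel": [-0.0005,0,0],"twist": 0}
    - {"jaw": 0.45,"travel": [-0.001,0,0],"twist": 0}
    - {"jaw": 0.45,"travel": [-0.0015,0,0],"twist": 0}

```text
t: 27.45
eef_pos: [574.9, 42.1, 54.6]
tcp_rot: [3.141, -0.004, -2.768]
ft_force: [-12.5, -7.7, 5.0]
opening: 0.527
grip_force: 30.0
```

Call:
drive_tool:
  targets:
    - {"jaw": 0.45,"travel": [-0.0005,0,0],"twist": 0}
    - {"jaw": 0.45,"travel": [-0.001,0,0],"twist": 0}
    - {"jaw": 0.45,"travel": [-0.0015,0,0],"twist": 0}

```text
t: 27.7
eef_pos: [575.0, 42.3, 54.4]
tcp_rot: [3.14, -0.007, -2.767]
ft_force: [-18.4, -12.1, 8.2]
opening: 0.523
grip_force: 30.0
```

Call:
drive_tool:
  targets:
    - {"jaw": 0.45,"travel": [0.0015,0,0],"twist": 0}
    - {"jaw": 0.45,"travel": [0.003,0,0],"twist": 0}
    - {"jaw": 0.45,"travel": [0.0035,0,0.001],"twist": 0}
    - {"jaw": 0.45,"travel": [0.0035,0,0.002],"twist": 0}
    - {"jaw": 0.45,"travel": [0.0035,0,0.0025],"twist": 0}
    - {"jaw": 0.45,"travel": [0.0035,0,0.0028],"twist": 0}

```text
t: 28.2
eef_pos: [575.0, 42.1, 51.8]
tcp_rot: [-3.142, -0.0, -2.767]
ft_force: [-1.8, -0.8, 1.8]
opening: 0.524
grip_force: 30.0
```

Call:
drive_tool:
  targets:
    - {"jaw": 0.45,"travel": [0,0,0.0005],"twist": 0}
    - {"jaw": 0.45,"travel": [0,0,0.001],"twist": 0}

```text
t: 28.37
eef_pos: [575.1, 42.0, 51.3]
tcp_rot: [-3.141, 0.0, -2.767]
ft_force: [-3.7, -1.5, 11.1]
opening: 0.527
grip_force: 30.0
```

Call:
drive_tool:
  targets:
    - {"jaw": 0.45,"travel": [0,0,0.0005],"twist": 0}
    - {"jaw": 0.45,"travel": [0,0,0.0005],"twist": 0}

```text
t: 28.53
eef_pos: [575.1, 42.0, 51.2]
tcp_rot: [-3.141, 0.0, -2.767]
ft_force: [-3.5, -2.1, 11.2]
opening: 0.522
grip_force: 30.0
```

Seated at z 51.2, as expected. Now the 10 N end push.

Call:
drive_tool:
  targets:
    - {"jaw": 0.45,"travel": [-0.0007,0,-0.0002],"twist": 0}
    - {"jaw": 0.45,"travel": [-0.0013,0,-0.0004],"twist": 0}
    - {"jaw": 0.45,"travel": [-0.0013,0,-0.0004],"twist": 0}

```text
t: 28.78
eef_pos: [575.1, 42.0, 51.3]
tcp_rot: [-3.142, -0.002, -2.767]
ft_force: [-9.5, -5.4, 11.1]
opening: 0.524
grip_force: 30.0
```

Call:
drive_tool:
  targets:
    - {"jaw": 0.6,"travel": [0,0,0],"twist": 0}
    - {"jaw": 0.8,"travel": [0,0,0],"twist": 0}
    - {"jaw": 1,"travel": [0,0,0],"twist": 0}
    - {"jaw": 1,"travel": [0,0,0],"twist": 0}
    - {"jaw": 1,"travel": [0,0,0],"twist": 0}

```text
t: 29.2
eef_pos: [576.4, 42.7, 50.7]
tcp_rot: [-3.141, 0.0, -2.767]
ft_force: [-0.2, -0.4, 0.3]
opening: 0.815
grip_force: 0.0
```

Call:
drive_tool:
  targets:
    - {"jaw": 1,"travel": [0,0,-0.03],"twist": 0}
    - {"jaw": 1,"travel": [0,0,-0.065],"twist": 0}
    - {"jaw": 1,"travel": [0,0,-0.1],"twist": 0}
    - {"jaw": 1,"travel": [0.01,0,-0.125],"twist": 0}

```text
t: 29.53
eef_pos: [568.3, 39.3, 178.4]
tcp_rot: [-3.14, 0.003, -2.767]
ft_force: [0.7, 0.1, 0.5]
opening: 0.995
grip_force: 0.0
```

```bash
python3 - <<'E'
from h import *
st();go([475,-151,170],153.7)
E
```

```text
t 29.53 pos [568.3  39.3 178.4] rot [-3.140e+00  3.000e-03 -2.767e+00] F [0.7 0.1 0.5] open 0.995 grip 0.0 j [-0.05  0.45  1.74  0.    0.95 -1.99]
go [ 0.1565 -0.1429  0.0082] twist 0.834 rows 6.7
```

Call:
drive_tool:
  targets:
    - {"jaw": 1,"travel": [0.02,-0.018,0.005],"twist": 0.12}
    - {"jaw": 1,"travel": [0.045,-0.041,0.005],"twist": 0.24}
    - {"jaw": 1,"travel": [0.07,-0.064,0.005],"twist": 0.36}
    - {"jaw": 1,"travel": [0.095,-0.087,0.005],"twist": 0.48}
    - {"jaw": 1,"travel": [0.12,-0.11,0.005],"twist": 0.6}
    - {"jaw": 1,"travel": [0.145,-0.132,0.005],"twist": 0.72}
    - {"jaw": 1,"travel": [0.156,-0.143,0.005],"twist": 0.834}
    - {"jaw": 1,"travel": [0.156,-0.143,0.005],"twist": 0.834}

```text
t: 30.2
eef_pos: [473.0, -153.5, 170.8]
tcp_rot: [-3.141, 0.0, 2.673]
ft_force: [1.0, 0.5, 0.4]
opening: 1.002
grip_force: 0.0
```

```bash
python3 - <<'E'
from h import *
s=st();c=wrist("w15");R=Ro.from_euler("xyz",s["tcp_rot"]).as_matrix()
m,cs=whites(c,130,50)
for k in cs:
    p=np.array([fray(c,*q,40) for q in cv2.approxPolyDP(k,3.,True)[:,0].astype(float)]);q=(p-s["eef_pos"])@R[:,:2]
    if cv2.contourArea(k)>300 and np.linalg.norm(q.mean(0))<80: print(cv2.contourArea(k),np.round(q).tolist())
# placed blocks, in tray u,n at second-course top z=88
for k in cs:
    p=np.array([fray(c,*q,88) for q in cv2.approxPolyDP(k,3.,True)[:,0].astype(float)])
    if cv2.contourArea(k)>1500: print("u,n",np.round(np.c_[p[:,:2]@[.9317,.3633]-551.5,p[:,:2]@[-.3633,.9317]+170]).tolist())
E
```

```text
t 30.20 pos [ 473.  -153.5  170.8] rot [-3.141  0.     2.673] F [1.  0.5 0.4] open 1.002 grip 0.0 j [-0.45  0.37  1.92 -0.    0.86 -1.55]
2265.5 [[12.0, -20.0], [-44.0, -20.0], [-45.0, 26.0], [11.0, 27.0]]
u,n [[-195.0, -138.0], [-164.0, -174.0], [-134.0, -149.0], [-165.0, -113.0]]
u,n [[-55.0, 22.0], [-50.0, 4.0], [-55.0, -11.0], [-52.0, -25.0], [81.0, -25.0], [122.0, -17.0], [133.0, 3.0], [116.0, 25.0]]
u,n [[-310.0, -189.0], [-308.0, -231.0], [-296.0, -230.0], [-298.0, -221.0], [-294.0, -218.0], [-291.0, -232.0], [-280.0, -231.0], [-281.0, -197.0], [-271.0, -200.0], [-277.0, -203.0], [-271.0, -205.0], [-276.0, -216.0], [-272.0, -221.0], [-275.0, -231.0], [-265.0, -230.0], [-266.0, -188.0]]
u,n [[-148.0, 9.0], [-145.0, 3.0], [-135.0, 7.0], [-133.0, -34.0], [-76.0, -32.0], [-82.0, -21.0], [-76.0, -11.0], [-83.0, 11.0]]
u,n [[-157.0, 9.0], [-153.0, -13.0], [-157.0, -42.0], [-147.0, -45.0], [-148.0, -53.0], [-103.0, -52.0], [-101.0, -45.0], [-97.0, -52.0], [-57.0, -52.0], [-53.0, -48.0], [-53.0, -39.0], [-145.0, -39.0], [-149.0, -31.0], [-149.0, -1.0], [-155.0, 4.0], [-152.0, 9.0]]
u,n [[-214.0, 54.0], [-242.0, 22.0], [-247.0, -19.0], [-221.0, -25.0], [-214.0, 0.0], [-196.0, 12.0]]
```

Call:
drive_tool:
  targets:
    - {"jaw": 1,"travel": [-0.0165,0.0035,0.03],"twist": 0}
    - {"jaw": 1,"travel": [-0.0165,0.0035,0.07],"twist": 0}
    - {"jaw": 1,"travel": [-0.0165,0.0035,0.11],"twist": 0}
    - {"jaw": 1,"travel": [-0.0165,0.0035,0.145],"twist": 0}
    - {"jaw": 1,"travel": [-0.0165,0.0035,0.16],"twist": 0}
    - {"jaw": 1,"travel": [-0.0165,0.0035,0.163],"twist": 0}
    - {"jaw": 0.7,"travel": [-0.0165,0.0035,0.163],"twist": 0}
    - {"jaw": 0.5,"travel": [-0.0165,0.0035,0.163],"twist": 0}

```text
t: 30.92
eef_pos: [491.1, -155.0, 8.6]
tcp_rot: [3.142, 0.001, 2.684]
ft_force: [-0.4, 0.1, 0.5]
opening: 0.911
grip_force: 0.0
```

Call:
drive_tool:
  targets:
    - {"jaw": 0.45,"travel": [0,0,0],"twist": 0}
    - {"jaw": 0.45,"travel": [0,0,0],"twist": 0}
    - {"jaw": 0.45,"travel": [0,0,0],"twist": 0}
    - {"jaw": 0.45,"travel": [0,0,0],"twist": 0}
    - {"jaw": 0.45,"travel": [0,0,0],"twist": 0}
    - {"jaw": 0.45,"travel": [0,0,0],"twist": 0}

```text
t: 31.42
eef_pos: [490.4, -155.6, 8.1]
tcp_rot: [-3.141, 0.001, 2.682]
ft_force: [-1.4, -0.9, 6.1]
opening: 0.522
grip_force: 30.0
```

Call:
drive_tool:
  targets:
    - {"jaw": 0.45,"travel": [0,0,-0.02],"twist": 0}
    - {"jaw": 0.45,"travel": [0,0,-0.05],"twist": 0}
    - {"jaw": 0.45,"travel": [0,0,-0.085],"twist": 0}
    - {"jaw": 0.45,"travel": [0,0,-0.115],"twist": 0}
    - {"jaw": 0.45,"travel": [0,0,-0.12],"twist": 0}
    - {"jaw": 0.45,"travel": [0,0,-0.12],"twist": 0}

```text
t: 31.92
eef_pos: [490.9, -155.6, 129.4]
tcp_rot: [3.142, 0.004, 2.682]
ft_force: [0.2, -0.2, -1.1]
opening: 0.521
grip_force: 30.0
```

```bash
python3 - <<'E'
from h import *
s=st();u=551.5-105;n=-170;go([u*.9317-n*.3633,u*.3633+n*.9317,110],201.3)
E
```

```text
t 31.92 pos [ 490.9 -155.6  129.4] rot [3.142 0.004 2.682] F [ 0.2 -0.2 -1.1] open 0.521 grip 30.0 j [-0.44  0.45  1.92 -0.    0.77 -1.55]
go [0.0826 0.1371 0.0191] twist -0.832 rows 6.7
```

Call:
drive_tool:
  targets:
    - {"jaw": 0.45,"travel": [0.01,0.016,0],"twist": -0.1}
    - {"jaw": 0.45,"travel": [0.022,0.036,0.002],"twist": -0.22}
    - {"jaw": 0.45,"travel": [0.035,0.058,0.005],"twist": -0.34}
    - {"jaw": 0.45,"travel": [0.048,0.08,0.01],"twist": -0.46}
    - {"jaw": 0.45,"travel": [0.061,0.101,0.015],"twist": -0.58}
    - {"jaw": 0.45,"travel": [0.074,0.123,0.019],"twist": -0.7}
    - {"jaw": 0.45,"travel": [0.0826,0.137,0.019],"twist": -0.82}
    - {"jaw": 0.45,"travel": [0.0826,0.137,0.019],"twist": -0.832}

```text
t: 32.58
eef_pos: [475.6, 6.4, 107.0]
tcp_rot: [3.14, -0.003, -2.761]
ft_force: [0.5, -1.0, -2.4]
opening: 0.525
grip_force: 30.0
```

Call:
drive_tool:
  targets:
    - {"jaw": 0.45,"travel": [0,0,0.01],"twist": 0}
    - {"jaw": 0.45,"travel": [0,0,0.02],"twist": 0}
    - {"jaw": 0.45,"travel": [0,0,0.025],"twist": 0}
    - {"jaw": 0.45,"travel": [0,0,0.025],"twist": 0}

```text
t: 32.92
eef_pos: [476.3, 3.6, 82.1]
tcp_rot: [3.14, -0.003, -2.772]
ft_force: [0.0, 0.6, -2.1]
opening: 0.526
grip_force: 30.0
```

```bash
python3 - <<'E'
from h import *
s=st();u=551.5-105;n=-170;go([u*.9317-n*.3633,u*.3633+n*.9317,59],201.3);p=s["eef_pos"][:2];print("u %.1f n %.1f"%(p@[.9317,.3633]-551.5,p@[-.3633,.9317]))
E
```

```text
t 32.92 pos [476.3   3.6  82.1] rot [ 3.140e+00 -3.000e-03 -2.772e+00] F [ 0.   0.6 -2.1] open 0.526 grip 30.0 j [-0.13  0.48  2.05 -0.    0.61 -2.07]
go [-0.0015 -0.0003  0.0231] twist -0.002 rows 0.6
u -106.4 n -169.7
```

Call:
drive_tool:
  targets:
    - {"jaw": 0.45,"travel": [0,0,0.01],"twist": 0}
    - {"jaw": 0.45,"travel": [0,0,0.018],"twist": 0}
    - {"jaw": 0.45,"travel": [0,0,0.022],"twist": 0}
    - {"jaw": 0.45,"travel": [0,0,0.0235],"twist": 0}
    - {"jaw": 0.45,"travel": [-0.004,0,0.0235],"twist": 0}
    - {"jaw": 0.45,"travel": [-0.008,0,0.0235],"twist": 0}
    - {"jaw": 0.45,"travel": [-0.012,0,0.0235],"twist": 0}
    - {"jaw": 0.45,"travel": [-0.014,0,0.0235],"twist": 0}

```text
t: 33.58
eef_pos: [491.0, 9.3, 60.6]
tcp_rot: [-3.141, 0.001, -2.769]
ft_force: [-0.2, -0.6, -0.8]
opening: 0.525
grip_force: 30.0
```

Call:
drive_tool:
  targets:
    - {"jaw": 0.45,"travel": [-0.001,0,0],"twist": 0}
    - {"jaw": 0.45,"travel": [-0.002,0,0],"twist": 0}
    - {"jaw": 0.45,"travel": [-0.003,0,0],"twist": 0}

```text
t: 33.83
eef_pos: [492.9, 10.3, 60.3]
tcp_rot: [-3.141, 0.0, -2.769]
ft_force: [0.0, -0.4, -2.1]
opening: 0.524
grip_force: 30.0
```

Call:
drive_tool:
  targets:
    - {"jaw": 0.45,"travel": [-0.0005,0,0],"twist": 0}
    - {"jaw": 0.45,"travel": [-0.001,0,0],"twist": 0}
    - {"jaw": 0.45,"travel": [-0.0015,0,0],"twist": 0}

```text
t: 34.08
eef_pos: [494.3, 10.8, 60.2]
tcp_rot: [-3.142, -0.0, -2.769]
ft_force: [-1.1, 0.3, -0.5]
opening: 0.525
grip_force: 30.0
```

Call:
drive_tool:
  targets:
    - {"jaw": 0.45,"travel": [-0.0005,0,0],"twist": 0}
    - {"jaw": 0.45,"travel": [-0.001,0,0],"twist": 0}
    - {"jaw": 0.45,"travel": [-0.0015,0,0],"twist": 0}

```text
t: 34.33
eef_pos: [495.7, 11.3, 60.2]
tcp_rot: [-3.142, -0.0, -2.769]
ft_force: [0.8, 0.4, -1.6]
opening: 0.525
grip_force: 30.0
```

Call:
drive_tool:
  targets:
    - {"jaw": 0.45,"travel": [-0.0005,0,0.0008],"twist": 0}
    - {"jaw": 0.45,"travel": [-0.001,0,0.0015],"twist": 0}
    - {"jaw": 0.45,"travel": [-0.0015,0,0.0015],"twist": 0}

```text
t: 34.58
eef_pos: [495.7, 11.7, 58.4]
tcp_rot: [3.141, -0.003, -2.769]
ft_force: [-8.7, -6.4, 3.4]
opening: 0.524
grip_force: 30.0
```

Call:
drive_tool:
  targets:
    - {"jaw": 0.45,"travel": [-0.0005,0,0],"twist": 0}
    - {"jaw": 0.45,"travel": [-0.001,0,0],"twist": 0}
    - {"jaw": 0.45,"travel": [-0.0015,0,0],"twist": 0}

```text
t: 34.83
eef_pos: [495.7, 11.9, 58.4]
tcp_rot: [3.14, -0.006, -2.769]
ft_force: [-16.0, -10.7, 8.0]
opening: 0.523
grip_force: 30.0
```

Call:
drive_tool:
  targets:
    - {"jaw": 0.45,"travel": [-0.0005,0,0],"twist": 0}
    - {"jaw": 0.45,"travel": [-0.001,0,0],"twist": 0}

```text
t: 35.0
eef_pos: [495.9, 12.1, 58.2]
tcp_rot: [3.139, -0.007, -2.769]
ft_force: [-17.8, -13.3, 7.9]
opening: 0.525
grip_force: 30.0
```

Contact. Back off most of the load, then lower onto the seat (z 56.1).

Call:
drive_tool:
  targets:
    - {"jaw": 0.45,"travel": [0.0015,0,0],"twist": 0}
    - {"jaw": 0.45,"travel": [0.0033,0,0],"twist": 0}
    - {"jaw": 0.45,"travel": [0.0033,0,0.0008],"twist": 0}
    - {"jaw": 0.45,"travel": [0.0033,0,0.0014],"twist": 0}
    - {"jaw": 0.45,"travel": [0.0033,0,0.0018],"twist": 0}

```text
t: 35.42
eef_pos: [496.0, 11.5, 56.9]
tcp_rot: [3.142, -0.001, -2.769]
ft_force: [-5.9, -3.0, 8.0]
opening: 0.521
grip_force: 30.0
```

Call:
drive_tool:
  targets:
    - {"jaw": 0.45,"travel": [0,0,0.0004],"twist": 0}
    - {"jaw": 0.45,"travel": [0,0,0.0008],"twist": 0}
    - {"jaw": 0.45,"travel": [0,0,0.0008],"twist": 0}

```text
t: 35.67
eef_pos: [496.1, 11.4, 56.7]
tcp_rot: [-3.141, -0.0, -2.769]
ft_force: [-6.0, -3.9, 11.4]
opening: 0.528
grip_force: 30.0
```

Call:
drive_tool:
  targets:
    - {"jaw": 0.45,"travel": [0.0012,0,0],"twist": 0}
    - {"jaw": 0.45,"travel": [0.0015,0,0.0003],"twist": 0}
    - {"jaw": 0.45,"travel": [0.0015,0,0.0006],"twist": 0}
    - {"jaw": 0.45,"travel": [0.0015,0,0.0006],"twist": 0}

```text
t: 36.0
eef_pos: [496.1, 10.9, 56.2]
tcp_rot: [-3.14, 0.002, -2.769]
ft_force: [-0.6, -1.4, 10.0]
opening: 0.523
grip_force: 30.0
```

Call:
drive_tool:
  targets:
    - {"jaw": 0.45,"travel": [-0.0006,0,0],"twist": 0}
    - {"jaw": 0.45,"travel": [-0.0012,0,0],"twist": 0}
    - {"jaw": 0.45,"travel": [-0.0017,0,0],"twist": 0}
    - {"jaw": 0.45,"travel": [-0.0017,0,0],"twist": 0}

```text
t: 36.33
eef_pos: [496.3, 11.1, 56.1]
tcp_rot: [-3.141, -0.001, -2.769]
ft_force: [-6.5, -8.1, 14.6]
opening: 0.525
grip_force: 30.0
```

Call:
drive_tool:
  targets:
    - {"jaw": 0.45,"travel": [-0.0002,-0.0005,-0.0003],"twist": 0}
    - {"jaw": 0.45,"travel": [-0.0002,-0.0005,-0.0003],"twist": 0}

```text
t: 36.5
eef_pos: [496.3, 10.9, 56.1]
tcp_rot: [-3.142, -0.001, -2.769]
ft_force: [-7.0, -6.2, 11.0]
opening: 0.53
grip_force: 30.0
```

Call:
drive_tool:
  targets:
    - {"jaw": 0.6,"travel": [0,0,0],"twist": 0}
    - {"jaw": 0.8,"travel": [0,0,0],"twist": 0}
    - {"jaw": 1,"travel": [0,0,0],"twist": 0}
    - {"jaw": 1,"travel": [0,0,0],"twist": 0}
    - {"jaw": 1,"travel": [0,0,0],"twist": 0}

```text
t: 36.92
eef_pos: [497.0, 11.3, 55.7]
tcp_rot: [-3.142, 0.0, -2.769]
ft_force: [0.7, -0.2, 0.4]
opening: 0.821
grip_force: 0.0
```

Call:
drive_tool:
  targets:
    - {"jaw": 1,"travel": [0,0,-0.03],"twist": 0}
    - {"jaw": 1,"travel": [0,0,-0.07],"twist": 0}
    - {"jaw": 1,"travel": [0,0,-0.11],"twist": 0}
    - {"jaw": 1,"travel": [0.03,0,-0.14],"twist": 0}
    - {"jaw": 1,"travel": [0.05,0,-0.18],"twist": 0}
    - {"jaw": 1,"travel": [0.05,0,-0.2],"twist": 0}

```text
t: 37.42
eef_pos: [448.2, -7.3, 258.8]
tcp_rot: [-3.141, 0.001, -2.77]
ft_force: [0.2, -0.2, 0.7]
opening: 0.999
grip_force: 0.0
```

```bash
python3 - <<'E'
from h import *
s=st();c=wrist("w16");b=read_camera("top");np.savez("top3.npz",**b)
def un(p): return np.round(np.c_[p[:,:2]@[.9317,.3633]-551.5,p[:,:2]@[-.3633,.9317]+170]).tolist()
for nm,cc,f in(("wrist",c,fray),("top",b,ray)):
    m,cs=whites(cc,150,45)
    for k in cs:
        if cv2.contourArea(k)<400: continue
        p=np.array([f(cc,*q,88) for q in cv2.approxPolyDP(k,2.5,True)[:,0].astype(float)]);w=np.array(un(p))
        if abs(w.mean(0)[1])<35 and abs(w.mean(0)[0])<150: print(nm,w.tolist())
# brightness along the course (joints show as dips), n=+15 and -15, z=88
R,t=c["R"],c["t"]
g=b["frame"].mean(2)
for n in (16,-16):
    print(n,[(u,int(g[tuple(np.round(proj(b,[(551.5+u)*.9317-(n-170)*.3633,(551.5+u)*.3633+(n-170)*.9317,88])[::-1]).astype(int))])) for u in range(-130,136,5)])
E
```

```text
t 37.42 pos [448.2  -7.3 258.8] rot [-3.141e+00  1.000e-03 -2.770e+00] F [ 0.2 -0.2  0.7] open 0.999 grip 0.0 j [-0.16  0.19  1.91 -0.    1.05 -2.11]
wrist [[55.0, -32.0], [87.0, -33.0], [63.0, -28.0], [64.0, -22.0], [104.0, -23.0], [104.0, 22.0], [55.0, 23.0]]
wrist [[-151.0, -26.0], [-141.0, -27.0], [-144.0, -34.0], [-95.0, -35.0], [-92.0, -26.0], [-87.0, -34.0], [-46.0, -34.0], [-38.0, -25.0], [-37.0, -33.0], [2.0, -33.0], [10.0, -18.0], [9.0, 23.0], [-112.0, 24.0], [-109.0, 2.0], [-116.0, -25.0], [-128.0, -17.0], [-133.0, -24.0], [-141.0, -19.0], [-145.0, -11.0], [-144.0, 21.0], [-151.0, 23.0]]
top [[125.0, 19.0], [-40.0, 22.0], [-68.0, -28.0], [-54.0, -38.0], [-10.0, -37.0], [-5.0, -23.0], [-4.0, -35.0], [38.0, -38.0], [44.0, -29.0], [55.0, -37.0], [121.0, -38.0], [104.0, -26.0], [122.0, -24.0]]
16 [(-130, 101), (-125, 97), (-120, 93), (-115, 89), (-110, 86), (-105, 83), (-100, 82), (-95, 79), (-90, 77), (-85, 77), (-80, 77), (-75, 76), (-70, 73), (-65, 73), (-60, 70), (-55, 71), (-50, 64), (-45, 88), (-40, 187), (-35, 189), (-30, 189), (-25, 189), (-20, 190), (-15, 189), (-10, 
[... 253 characters left out ...]
190), (110, 191), (115, 189), (120, 187), (125, 122), (130, 112), (135, 112)]
-16 [(-130, 86), (-125, 83), (-120, 82), (-115, 77), (-110, 76), (-105, 75), (-100, 74), (-95, 75), (-90, 74), (-85, 72), (-80, 70), (-75, 68), (-70, 66), (-65, 60), (-60, 192), (-55, 120), (-50, 190), (-45, 191), (-40, 191), (-35, 192), (-30, 192), (-25, 192), (-20, 191), (-15, 192), (-10, 193), (-5, 194), (0, 193), (5, 194), (10, 195), (15, 193), (20, 193), (25, 194), (30, 194), (35, 194), (40, 194), (45, 194), (50, 194), (55, 194), (60, 193), (65, 125), (70, 191), (75, 191), (80, 192), (85, 192), (90, 193), (95, 193), (100, 192), (105, 193), (110, 193), (115, 192), (120, 192), (125, 168), (130, 110), (135, 124)]
```

```bash
python3 -c "
from cell import *
print(job_done())"
```

```text
the job is handed in; nothing more can be done
None
```

The second course is laid and handed in at about 37 s: half block at the stop, full block turned onto its groove (I set it on half_b for a moment to regrip it), and the other half to close, each seated and pushed up at about 8–11 N (slightly over 20 N for a moment while feeling for contact on the second and third); the final camera check found no open joint, though I did not re-measure the first course.

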